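# Nip up the lids of the flux tins and lay the hold-down bar over them

### The arm

A 7-joint arm with a two-finger parallel gripper is mounted at the origin on a cart in front of the work surface, level with it; the furniture and walls round the work are solid. World frame = base frame: x ahead of the robot, y to its left, z up, the work surface at z = 0. Lengths are in m, angles in rad, forces in N, time in s.
With the tool pointing down it reaches from about 0.35 to 0.9 m from the base axis. Payload 8.1 kg.
Tool frame: the origin (TCP) lies midway between the tips of the shut fingers; the grasp point (between the pads) lies 19 mm behind it; z points along the fingers, y is the direction in which the jaws open and shut (so a half turn about z gives the same grasp; the last joint's range is limited). The gripper opens to 92 mm and grips with 3 to 60 N. Pads are 19 mm wide; open, the fingers measure 130 mm over their backs; the gripper's body (75 mm by 190 mm) begins 47 mm behind the grasp point.
Start: joints at [-1.313, 0.434, 0.025, 1.573, -0.012, 1.134, -0.075], TCP at [0.221, 0.585, 0.203] pointing down, gripper open.
Joint ranges: [-2.62, 2.62], [-0.44, 2.09], [-1.27, 1.32], [0.08, 2.57], [-1.32, 4.46], [0.12, 2], [-2.74, 2.74]. Speed limits (rad/s): [2.22, 2.22, 3.01, 3.01, 3.14, 3.14, 3.14].

### API

Orientations are given as a rotation vector (axis times angle).
In Python, from cell import monitor, get_image, get_calibration, workorder, look_for, masks_of gives the robot as it stands.
- The arm moves only by the shell command python3 -m crank 'ROWS' [FORCE]. ROWS is JSON, a list of rows, each a list of 3 entries, a list of its own where there are three numbers: the shift along the tool's x, y, z in cm, then the turn about the tool's z in degrees, then the closure in counts, from 0 (fully open) to 255 (shut). A call has 1 to 5 rows; each row shifts and turns the commanded pose from where the row before left it, along the tool's axes as they then stand; what a row does not reach is not made up. A row lasts 1/10 s, in which the tool goes at most 50 mm and 8.59 degrees, less where a joint would pass 70% of its speed; a pose out of reach is approached as far as the arm can. A call with a gripper value outside its range is refused whole. The fingers move at their own pace and stop on an object; FORCE is the grip in N (left out, the last holds). Time passes only in rows, so rows that do not move let the fingers close. It gives the time, the measured TCP pose, the force and the opening at its end, in the units of the state.
- monitor.observe(): the state, without advancing time (a new reading comes with each control period).
- get_image(name): name is "side" or "top" or "wrist"; returns (picture, depth): 384x512x3 uint8, red, green, blue; 384x512 float32, m along the optical axis (not along the pixel's ray), 0 where there is no reading.
- get_calibration(name): a dict with "fx", "fy", "cx", "cy" (pixels), "R" (3x3) and "t" (3): a world point X has camera coordinates R X + t. Camera axes: x right, y down, z forward; pixel columns grow to the right and rows downward; lengths in m; the calibration is good to about 2 mm. A picture is of the moment at which its call begins: read the wrist's pose just before it. get_calibration takes no time and is no camera call; for the wrist camera it gives the pose at the moment of the call.
- workorder.sign_off(): hands the job in, once; it reports no verdict.
Trained networks look in the newest picture that a camera, given by its name, has taken for a name from the list of things; names that differ only in an ending like _2 or _b are one class to them, and where a whole thing is asked for, a point or a joint stands for the part that bears it (a point fixed in the world has none). Each returns a list of dicts, best first, with "score" (0 to 1); they miss things now and then, are a little off and sometimes report something else, mostly with a low value. They report only what shows in the picture. A call takes as long as a camera call. They do not tell look-alikes from the thing itself.
- look_for(label, camera): "location" ([x, y, z] in m, in world coordinates, good to about 4 mm: the middle of the surface that is visible of it).
- masks_of(label, camera): "region" (384x512 bool, what is visible of it).
The state is a dict: "clock": time; "joints": joint angles; "dq": joint speeds; "joint_efforts": joint torques, N m; "position": TCP position; "ee_rot": TCP orientation; "force": force on the tool from outside, world axes, zero at the start; "ft_torque": the same for the moment, N m; "width": opening from 0.0 (shut) to 1.0 (fully open).
Only numpy, scipy, OpenCV 4.12 (cv2) and the standard library are available. Lean on these libraries where they do the work, as an engineer would, in place of code of your own. Each camera call takes 0.05 s, during which the arm holds its last target.

### The job

These three flux tins are going out on the wagon: try the screw lid of each one, turning it clockwise by its wing until it is fully home, since one or more have been left slack. Then lay the wooden hold-down bar across the rack over the lids, down in the notches of both end cheeks, its ends standing out past both cheeks. Leave the tins standing in their bays and everything else on the bench where it is.

Things in the scene. Friction and masses are not known exactly. Their poses are not given: they have to be found in the camera images.
- wing_a (a point): Centre of the wing on the screw lid of tin a: an upstanding bar 60 mm long (along this point's x axis), 9 mm thick, 18 mm high, across a ribbed round lid 64 mm in diameter. Its top is 9 mm above this point, the lid's flat top 9 mm below. The lid turns about the vertical axis through this point; an end of the wing can be pushed round with a fingertip.
- wing_b (a point): Centre of the wing on the screw lid of tin b: an upstanding bar 60 mm long (along this point's x axis), 9 mm thick, 18 mm high, across a ribbed round lid 64 mm in diameter. Its top is 9 mm above this point, the lid's flat top 9 mm below. The lid turns about the vertical axis through this point; an end of the wing can be pushed round with a fingertip.
- wing_c (a point): Centre of the wing on the screw lid of tin c: an upstanding bar 60 mm long (along this point's x axis), 9 mm thick, 18 mm high, across a ribbed round lid 64 mm in diameter. Its top is 9 mm above this point, the lid's flat top 9 mm below. The lid turns about the vertical axis through this point; an end of the wing can be pushed round with a fingertip.
- lid_a (a joint): Angle (rad) of wing a from the rack's x axis, anticlockwise from above positive; clockwise (falling) tightens. Each thread comes home at its own untold angle, so neither reading nor height shows if it is tight. Slack (by up to 2.2 rad) it turns under about 2 N at the wing's end and stays where left; home it stops dead.
- lid_b (a joint): Angle (rad) of wing b from the rack's x axis, anticlockwise from above positive; clockwise (falling) tightens. Each thread comes home at its own untold angle, so neither reading nor height shows if it is tight. Slack (by up to 2.2 rad) it turns under about 2 N at the wing's end and stays where left; home it stops dead.
- lid_c (a joint): Angle (rad) of wing c from the rack's x axis, anticlockwise from above positive; clockwise (falling) tightens. Each thread comes home at its own untold angle, so neither reading nor height shows if it is tight. Slack (by up to 2.2 rad) it turns under about 2 N at the wing's end and stays where left; home it stops dead.
- tin_a_mid (a point): Centre of tin a (without lid): square tinplate tin 76 x 76 x 66 mm, 0.85 kg, standing loose with 1.5 mm of play in a bay of the rack, which keeps it from turning. The three tins look alike; which tin stands in which bay varies.
- tin_b_mid (a point): Centre of tin b (without lid): square tinplate tin 76 x 76 x 66 mm, 0.85 kg, standing loose with 1.5 mm of play in a bay of the rack, which keeps it from turning. The three tins look alike; which tin stands in which bay varies.
- tin_c_mid (a point): Centre of tin c (without lid): square tinplate tin 76 x 76 x 66 mm, 0.85 kg, standing loose with 1.5 mm of play in a bay of the rack, which keeps it from turning. The three tins look alike; which tin stands in which bay varies.
- rack: Wooden carrying rack fixed to the bench, 99 mm deep (its x), 336 mm long (its y), origin at the middle of its underside. Three bays 96 mm apart along y with rails 60 mm high. An end cheek 16 mm thick and 148 mm high stands at y = -160 and at y = +160 mm, each with an open notch in its top.
- notch_left (a point): Middle of the floor of the notch in the rack's left cheek (rack x = 0, y = +160 mm), 122 mm above the bench, 6 mm above the tops of the wings. The notch is open upwards, 26 mm deep, 36 mm wide at its floor, flaring to 60 mm at the top.
- notch_right (a point): Middle of the floor of the notch in the rack's right cheek (rack x = 0, y = -160 mm), 122 mm above the bench, 6 mm above the tops of the wings. The notch is open upwards, 26 mm deep, 36 mm wide at its floor, flaring to 60 mm at the top.
- bar_mid (a point): Centre of the hold-down bar, a straight wooden batten 376 mm long (along this point's y axis), 26 mm wide and 32 mm high, with dark iron shoes at its ends, about 0.3 kg; it lies on the bench in front of the rack. Its point lies half-way up (16 mm above its underside).
- match_tin: Bystander: flat brass match tin 42 x 64 x 18 mm, lying just past the left end of the rack; origin under its centre.
- ball_peen: Bystander: hammer 92 x 273 x 30 mm, lying at the front left; origin under its centre.
- grease_pot: Bystander: stoneware pot 88 mm across, 56 mm high, at the back right; origin under its centre.
- bar: The same bar; origin at the middle of its underside, axes as for its centre.
Things that resemble listed ones, but are neither listed nor needed, are in the scene too. What is shaped like the part that bears wing_c but pink is not meant.

How it is judged:
By the outcome, as a careful person would: the job done as asked, in the order asked, and still so for the second after the job is handed in, with the robot touching nothing.
It also fails if it takes over 61 s, if anything falls off the work surface, if the arm or the gripper's body presses on something with over 40 N, if the wrist force passes 120 N, or if a joint passes its speed limit or range.

## Working session

There is one attempt and no reset: what is moved stays moved. The work goes in short steps, Python scripts to look and compute and a shell command to move; the robot and the scene stay as the last step left them, time stands still between calls to the robot, and variables do not carry over. Pictures are saved under pics/ and viewed, and the job is handed in when it is done.

```bash
mkdir -p pics; ls; python3 - <<'E'
from cell import monitor, get_image, get_calibration
import cv2, numpy as np
s=monitor.observe(); print(s)
for n in ["top","side","wrist"]:
    p,d=get_image(n); cv2.imwrite(f"pics/{n}0.png",p[:,:,::-1]); np.save(f"pics/{n}0d.npy",d)
    print(n,get_calibration(n))
E
```

```text
pics
{'clock': 0.0, 'joints': array([-1.31257165,  0.43522187,  0.02501508,  1.57406318, -0.01155995,
        1.13403249, -0.07511888]), 'dq': array([-9.51652225e-04,  7.91663561e-04, -7.61123327e-04,  1.76299758e-05,
        2.31228590e-03, -7.57655612e-04,  9.30868486e-04]), 'joint_efforts': array([-1.97175827e-04, -6.67846155e+01,  9.84574556e-01, -3.14482570e+01,
       -6.07620575e-02,  4.26762085e-02,  2.03870422e-04]), 'position': array([0.22055562, 0.58421239, 0.20255933]), 'ee_rot': array([-5.63865772e-01, -3.09048578e+00,  2.47980582e-03]), 'force': array([ 0.2989883 , -0.38327296, -0.09097883]), 'ft_torque': array([0.00238858, 0.00590682, 0.03827193]), 'width': 1.0022836020274402}
top {'fx': 426.90070851560245, 'fy': 426.90070851560245, 'cx': 254.7230483573782, 'cy': 194.14139373820268, 'R': array([[ 0.0225364 , -0.99973917,  0.00370172],
       [-0.9772096 , -0.02280998, -0.21104764],
       [ 0.21107703,  0.00113889, -0.97746877]]), 't': array([-0.01120903,  0.51790437,  1.19499326])}
side {'fx': 486.863911181369, 'fy': 486.863911181369, 'cx': 255.76587019069575, 'cy': 188.73310702999592, 'R': array([[-0.9902947 , -0.13749435, -0.02029049],
       [-0.07083755,  0.62493496, -0.77745632],
       [ 0.11957609, -0.76847355, -0.62860955]]), 't': array([0.53361589, 0.11318325, 1.83800366])}
wrist {'fx': 291.06673937920317, 'fy': 291.06673937920317, 'cx': 253.92111961452719, 'cy': 190.64852663003745, 'R': array([[ 3.52562226e-01,  9.35788064e-01, -7.58567679e-04],
       [ 8.96269673e-01, -3.37440195e-01,  2.87810334e-01],
       [ 2.69073505e-01, -1.02150933e-01, -9.57687128e-01]]), 't': array([-0.62463918, -0.03711097,  0.39112725])}
```

View pics/top0.png

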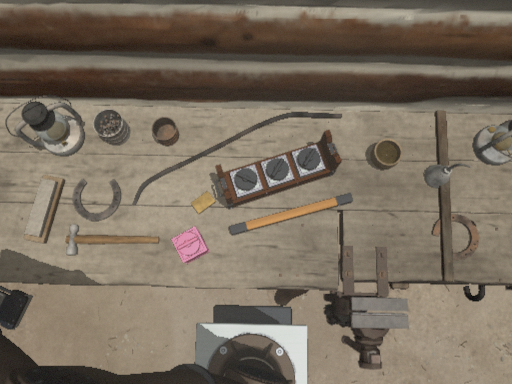

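View pics/side0.png

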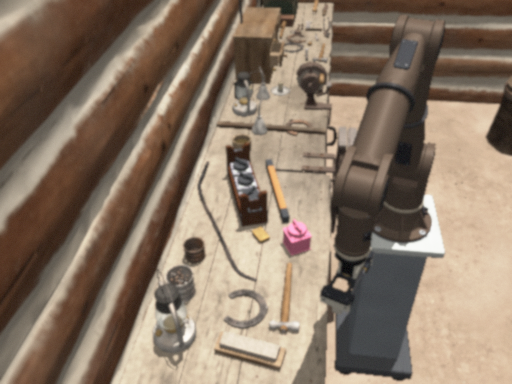

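```bash
python3 - <<'E'
from cell import *
from cell import monitor, look_for
for n in ["wing_a","tin_a_mid","rack","bar","match_tin","ball_peen","grease_pot","notch_left","notch_right","bar_mid"]:
    for c in ["top"]:
        print(n,c,[(round(r["score"],2),[round(float(v),3) for v in r["location"]]) for r in look_for(n,c)])
print(monitor.observe()["clock"])
E
```

```text
wing_a top [(0.95, [0.55, 0.03, 0.097]), (0.7, [0.583, -0.061, 0.1]), (0.59, [0.364, 0.186, 0.086])]
tin_a_mid top [(0.82, [0.608, -0.149, 0.095]), (0.53, [0.616, -0.151, 0.099])]
rack top [(0.85, [0.576, -0.091, 0.058])]
bar top [(0.7, [0.461, -0.104, 0.03])]
match_tin top [(0.71, [0.495, 0.157, 0.022]), (0.57, [0.55, 0.029, 0.099]), (0.36, [0.579, -0.064, 0.097])]
ball_peen top [(0.93, [0.381, 0.46, 0.02])]
grease_pot top [(0.95, [0.655, -0.397, 0.035])]
notch_left top [(0.61, [0.574, -0.089, 0.058]), (0.2, [0.547, 0.032, 0.098])]
notch_right top [(0.59, [0.575, -0.093, 0.06])]
bar_mid top [(0.7, [0.495, 0.155, 0.024]), (0.62, [0.471, -0.102, 0.036])]
0.65
```

```bash
cat > h.py <<'E'
import numpy as np, cv2
from cell import monitor, get_image, get_calibration
def cloud(d,c):
    v,u=np.mgrid[:d.shape[0],:d.shape[1]]
    P=np.stack([(u-c["cx"])/c["fx"]*d,(v-c["cy"])/c["fy"]*d,d],-1)
    return (P-c["t"])@c["R"]
def proj(X,c):
    q=c["R"]@np.asarray(X)+c["t"]; return q[0]/q[2]*c["fx"]+c["cx"], q[1]/q[2]*c["fy"]+c["cy"]
E
python3 - <<'E'
from h import *
d=np.load("pics/top0d.npy");c=get_calibration("top");X=cloud(d,c)
im=cv2.imread("pics/top0.png")
cv2.imwrite("pics/crop0.png",cv2.resize(im[125:275,160:360],None,fx=4,fy=4,interpolation=cv2.INTER_CUBIC))
reg=np.zeros(d.shape,bool);reg[125:215,205:350]=1
z=X[...,2]
for lo,hi in [(0.125,0.16),(0.105,0.122),(0.09,0.104)]:
    m=reg&(z>lo)&(z<hi)&(d>0)
    n,l,st,ce=cv2.connectedComponentsWithStats(m.astype(np.uint8))
    for i in range(1,n):
        if st[i,4]>5:
            p=X[l==i]; print(lo,st[i],p.mean(0).round(4),p.min(0).round(3),p.max(0).round(3))
hsv=cv2.cvtColor(im,cv2.COLOR_BGR2HSV)
m=np.zeros(d.shape,bool);m[190:240,225:360]=1
m&=(z>0.022)&(z<0.045)&(X[...,0]<0.53)&(d>0)
n,l,st,ce=cv2.connectedComponentsWithStats(m.astype(np.uint8))
for i in range(1,n):
    if st[i,4]>50:
        p=X[l==i]; print("bar",st[i],np.median(p,0).round(4));
        r=cv2.minAreaRect((p[:,:2]*1000).astype(np.float32)); print(r, cv2.boxPoints(r), np.median(p[:,2]))
E
```

```text
0.125 [323 130   9  14  90] [ 0.6699 -0.1993  0.141 ] [ 0.655 -0.212  0.126] [ 0.687 -0.188  0.153]
0.125 [331 151  11  15  86] [ 0.6058 -0.2221  0.1414] [ 0.591 -0.234  0.125] [ 0.632 -0.211  0.153]
0.125 [215 165   9  14  76] [0.5614 0.0996 0.1427] [0.546 0.089 0.126] [0.578 0.111 0.151]
0.125 [223 188   9  13  70] [0.4971 0.0766 0.1441] [0.482 0.065 0.125] [0.517 0.089 0.153]
0.105 [322 135  18  33  89] [ 0.6347 -0.2083  0.1153] [ 0.591 -0.236  0.105] [ 0.683 -0.189  0.122]
0.105 [303 148  13  19  84] [ 0.6177 -0.1518  0.1135] [ 0.592 -0.169  0.105] [ 0.645 -0.134  0.121]
0.105 [272 158  12  19  83] [ 0.5847 -0.0617  0.1135] [ 0.559 -0.078  0.105] [ 0.611 -0.047  0.12 ]
0.105 [236 173  20  11  88] [0.5522 0.0282 0.1137] [0.538 0.001 0.106] [0.565 0.055 0.122]
0.105 [219 178   9  10  23] [0.5355 0.09   0.1206] [0.522 0.078 0.118] [0.548 0.101 0.122]
0.105 [226 200   6   2   9] [0.4853 0.0725 0.1148] [0.483 0.066 0.108] [0.488 0.08  0.122]
0.09 [321 137  13  32  44] [ 0.639  -0.2041  0.0967] [ 0.591 -0.222  0.09 ] [ 0.682 -0.188  0.104]
0.09 [297 148  24  23 302] [ 0.6167 -0.1517  0.0972] [ 0.584 -0.185  0.091] [ 0.651 -0.119  0.104]
0.09 [266 158  23  23 309] [ 0.5828 -0.0615  0.0974] [ 0.552 -0.093  0.09 ] [ 0.618 -0.03   0.104]
0.09 [234 168  24  23 309] [0.5506 0.0282 0.0974] [ 0.52  -0.005  0.09 ] [0.586 0.061 0.104]
bar [228 192  45  17  70] [0.506  0.0143 0.0326]
((506.13214111328125, 14.437034606933594), (3.8549766540527344, 139.5912628173828), 20.693313598632812) [[479.66562   79.04871 ]
 [528.9924   -51.536858]
 [532.59863  -50.174644]
 [483.2719    80.41093 ]] 0.032625560722832195
bar [ 229  194  124   41 1132] [ 0.4658 -0.1047  0.0316]
((467.8815002441406, -108.09590148925781), (27.137235641479492, 376.4979248046875), 16.86536407470703) [[ 400.281     68.11974]
 [ 509.512   -292.1847 ]
 [ 535.482   -284.31155]
 [ 426.251     75.99289]] 0.031615803711535176
```

View pics/crop0.png

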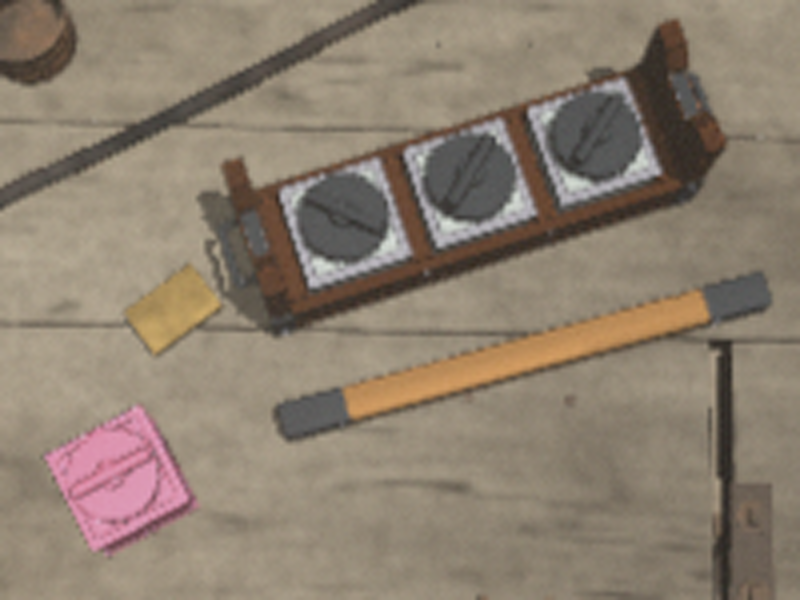

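```bash
cat >> h.py <<'E'
from scipy.spatial.transform import Rotation as Ro
def wings(d,c,lo=0.109,hi=0.122,verbose=True):
    X=cloud(d,c); out=[]
    for w in [(0.5514,0.0282),(0.5839,-0.0616),(0.6177,-0.1518)]:
        m=(d>0)&(np.hypot(X[...,0]-w[0],X[...,1]-w[1])<0.036)&(X[...,2]>lo)&(X[...,2]<hi)
        p=X[m][:,:2]
        if len(p)<8: print(w,"few",len(p)); continue
        r=cv2.fitLine((p*1000).astype(np.float32),cv2.DIST_HUBER,0,.1,.1).ravel()
        a=np.degrees(np.arctan2(r[1],r[0])); mm=cv2.minAreaRect((p*1000).astype(np.float32))
        out.append((p.mean(0),a)); print(p.mean(0).round(4),"yaw %.1f rack-rel %.1f"%(a%180,(a-20.1)%180),len(p),np.round(mm[1],1),np.round(mm[0],1))
    return out
def st():
    s=monitor.observe(); R=Ro.from_rotvec(s["ee_rot"]).as_matrix()
    print("t",s["clock"],"pos",s["position"].round(4),"xdir yaw %.1f ydir yaw %.1f tilt %.1f"%(np.degrees(np.arctan2(R[1,0],R[0,0])),np.degrees(np.arctan2(R[1,1],R[0,1])),np.degrees(np.arccos(-R[2,2]))),"q",s["joints"].round(2),"F",s["force"].round(1),"T",s["ft_torque"].round(2),"w %.3f"%s["width"])
    return s,R
def plan(target,yawy,turn180=True):
    """target TCP xyz; yawy wanted world yaw (deg) of tool y. rows: prints shift in the CURRENT tool frame & turn cw about tool z"""
    s,R=st(); D=R.T@(np.asarray(target)-s["position"])*100
    cur=np.degrees(np.arctan2(R[1,1],R[0,1])); t=-(yawy-cur)
    t=(t+90)%180-90 if turn180 else (t+180)%360-180
    print("shift cm (cur frame)",D.round(2),"turn",round(t,1),"alt",round(t-180*np.sign(t),1))
    # frame after turn
    R2=R@Ro.from_rotvec([0,0,np.radians(t)]).as_matrix(); print("shift after turn", (R2.T@(np.asarray(target)-s["position"])*100).round(2))
E
python3 - <<'E'
from h import *
d=np.load("pics/top0d.npy");c=get_calibration("top")
w=wings(d,c); w=wings(d,c,0.112,.122)
plan([0.5514,0.0282,0.20],0)
E
```

```text
[0.5526 0.0288] yaw 67.0 rack-rel 46.9 77 [57.8 16.4] [553.9  27.5]
[ 0.5849 -0.062 ] yaw 150.6 rack-rel 130.5 72 [15.  57.6] [584.  -62.7]
[ 0.6178 -0.1518] yaw 148.6 rack-rel 128.5 74 [15.2 57.4] [ 618.1 -151.7]
[0.5532 0.0292] yaw 67.7 rack-rel 47.6 61 [57.9 14.1] [552.4  28.1]
[ 0.5872 -0.0628] yaw 149.2 rack-rel 129.1 56 [ 9.  56.8] [585.6 -61.7]
[ 0.6182 -0.1516] yaw 149.5 rack-rel 129.4 60 [15.  57.3] [ 618.2 -151.7]
t 0.65 pos [0.2207 0.5848 0.2034] xdir yaw 159.3 ydir yaw 69.3 tilt 0.0 q [-1.31  0.43  0.03  1.57 -0.01  1.13 -0.08] F [0.8 0.1 0.1] T [-0.02 -0.03 -0.05] w 1.000
shift cm (cur frame) [-50.6  -40.39   0.33] turn 69.3 alt -110.7
shift after turn [-55.66  33.07   0.33]
```

```bash
python3 -m crank '[[[-3.89,-3.1,0],0,170],[[-3.89,-3.1,0],0,170],[[-3.89,-3.1,0],0,170],[[-3.89,-3.1,0],0,170],[[-3.89,-3.1,0],0,170]]' 12; python3 -m crank '[[[-3.89,-3.1,0],0,170],[[-3.89,-3.1,0],0,170],[[-3.89,-3.1,0],0,170],[[-3.89,-3.1,0],0,170],[[-3.89,-3.1,0],0,170]]'; python3 -m crank '[[[-3.89,-3.1,0],0,170],[[-3.89,-3.1,0],0,170],[[-3.89,-3.1,0],0,170],[[0,0,0],8.5,170],[[0,0,0],8.5,170]]';python3 -m crank '[[[0,0,0],8.5,170],[[0,0,0],8.5,170],[[0,0,0],8.5,170],[[0,0,0],8.5,170],[[0,0,0],8.5,170]]';python3 -m crank '[[[0,0,0],8.5,170],[[0,0,0],8.5,170],[[0,0,0],8.5,170],[[0,0,0],7,170],[[0,0,0],0,170]]'
python3 - <<'E'
from h import *
plan([0.552,0.0282,0.115],-22.6)
p,d=get_image("wrist"); cv2.imwrite("pics/w1.png",p[:,:,::-1])
c=get_calibration("wrist"); wings(d,c)
E
```

```text
clock: 1.15
position: [0.3487, 0.3693, 0.2036]
ee_rot: [0.564, 3.09, 0.001]
force: [0.6, 0.2, 0.7]
width: 0.615
clock: 1.65
position: [0.476, 0.1556, 0.2038]
ee_rot: [0.563, 3.09, 0.001]
force: [2.2, 1.1, -0.3]
width: 0.331
clock: 2.15
position: [0.5521, 0.0267, 0.2033]
ee_rot: [1.029, 2.968, -0.001]
force: [0.6, 0.6, -0.3]
width: 0.331
clock: 2.65
position: [0.5515, 0.0292, 0.2034]
ee_rot: [2.03, 2.397, 0.0]
force: [-0.0, 0.9, 0.2]
width: 0.334
clock: 3.15
position: [0.5515, 0.0294, 0.2033]
ee_rot: [2.616, 1.739, 0.0]
force: [0.5, -0.3, 0.4]
width: 0.335
t 3.15 pos [0.5515 0.0294 0.2033] xdir yaw 67.2 ydir yaw -22.8 tilt 0.0 q [-0.64  0.35  0.66  1.79 -0.24  1.08 -0.29] F [ 0.5 -0.3  0.4] T [-0.05  0.12  0.  ] w 0.335
shift cm (cur frame) [-0.09  0.09  8.83] turn -0.2 alt 179.8
shift after turn [-0.09  0.09  8.83]
[0.5557 0.0283] yaw 67.7 rack-rel 47.6 645 [58.5 17.8] [555.6  27.4]
(0.5839, -0.0616) few 0
(0.6177, -0.1518) few 0
```

View pics/w1.png

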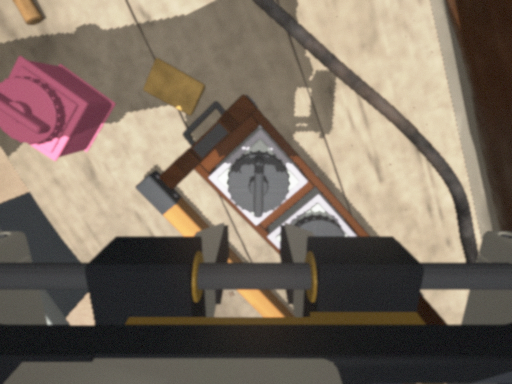

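```bash
python3 -m crank '[[[0,0,4],0,170],[[0,0,4],0,170],[[0,0,2],0,170],[[0,0,0],0,170]]' 12; python3 -m crank '[[[0,0,0],0,255],[[0,0,0],0,255],[[0,0,0],0,255],[[0,0,0],0,255]]' 
python3 - <<'E'
from h import *
st()
E
python3 -m crank '[[[0,0,0],6,255],[[0,0,0],6,255]]' 
python3 - <<'E'
from h import *
st()
E
```

```text
clock: 3.6
position: [0.5494, 0.0291, 0.1008]
ee_rot: [-2.61, -1.745, 0.007]
force: [-1.2, -0.4, 1.1]
width: 0.33
clock: 4.0
position: [0.5522, 0.0293, 0.1043]
ee_rot: [2.614, 1.742, 0.003]
force: [0.5, -0.1, 0.4]
width: 0.036
t 4.0 pos [0.5522 0.0293 0.1043] xdir yaw 67.4 ydir yaw -22.6 tilt 0.1 q [-0.58  0.47  0.6   1.91 -0.34  0.87 -0.2 ] F [ 0.5 -0.1  0.4] T [-0.06  0.07 -0.09] w 0.036
clock: 4.2
position: [0.5518, 0.0293, 0.104]
ee_rot: [-2.785, -1.453, -0.002]
force: [-0.2, 0.3, 0.3]
width: 0.005
t 4.2 pos [0.5518 0.0293 0.104 ] xdir yaw 55.1 ydir yaw -34.9 tilt 0.1 q [-0.62  0.48  0.66  1.91 -0.38  0.88 -0.38] F [-0.2  0.3  0.3] T [-0.11  0.11  0.03] w 0.005
```

```bash

python3 - <<'E'
from h import *
p,d=get_image("wrist"); cv2.imwrite("pics/w2.png",p[:,:,::-1])
p,d=get_image("side"); cv2.imwrite("pics/s2.png",cv2.resize(p[120:260,180:340,::-1],None,fx=4,fy=4))
E
```

```text
(no output)
```

View pics/w2.png

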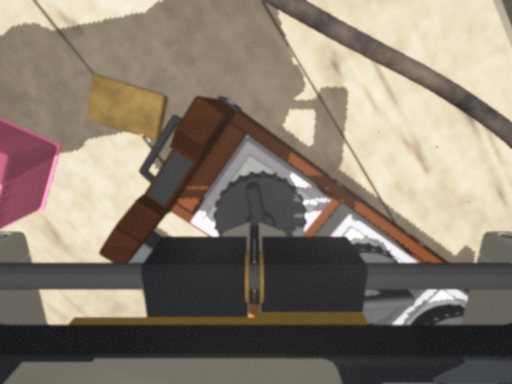

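View pics/s2.png

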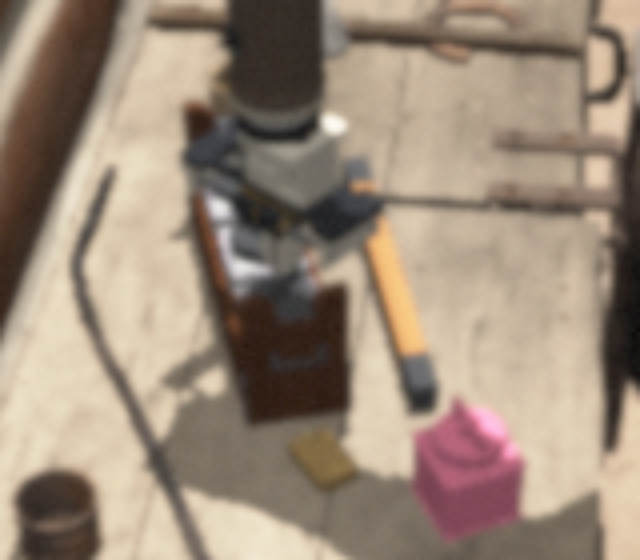

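```bash

python3 - <<'E'
from h import *
p,d=get_image("wrist"); c=get_calibration("wrist"); X=cloud(d,c)
cv2.imwrite("pics/w3.png",cv2.resize(p[150:340,150:360,::-1],None,fx=3.5,fy=3.5))
for r,cc in [(185,253),(195,253),(205,253),(215,253),(225,253),(205,235),(205,275),(225,235),(225,275),(280,243),(280,256),(280,268)]: print(r,cc,X[r,cc].round(3))
wings(d,c); st()
E
```

```text
185 253 [0.568 0.054 0.112]
195 253 [0.566 0.05  0.117]
205 253 [0.562 0.044 0.117]
215 253 [0.558 0.039 0.116]
225 253 [0.557 0.038 0.129]
205 235 [0.548 0.046 0.098]
205 275 [0.571 0.031 0.099]
225 235 [0.539 0.034 0.097]
225 275 [0.562 0.018 0.098]
280 243 [0.568 0.057 0.217]
280 256 [0.569 0.053 0.212]
280 268 [0.574 0.054 0.217]
[0.5626 0.0416] yaw 77.9 rack-rel 57.8 646 [32.1 15.2] [560.   39.6]
[ 0.5984 -0.0663] yaw 151.0 rack-rel 130.9 857 [17.4 36.1] [596.9 -69.8]
(0.6177, -0.1518) few 0
t 4.35 pos [0.5517 0.0293 0.1036] xdir yaw 55.5 ydir yaw -34.5 tilt 0.0 q [-0.62  0.48  0.66  1.91 -0.38  0.88 -0.37] F [-0.2  0.4  0.5] T [-0.12  0.08 -0.01] w 0.001
```

View pics/w3.png

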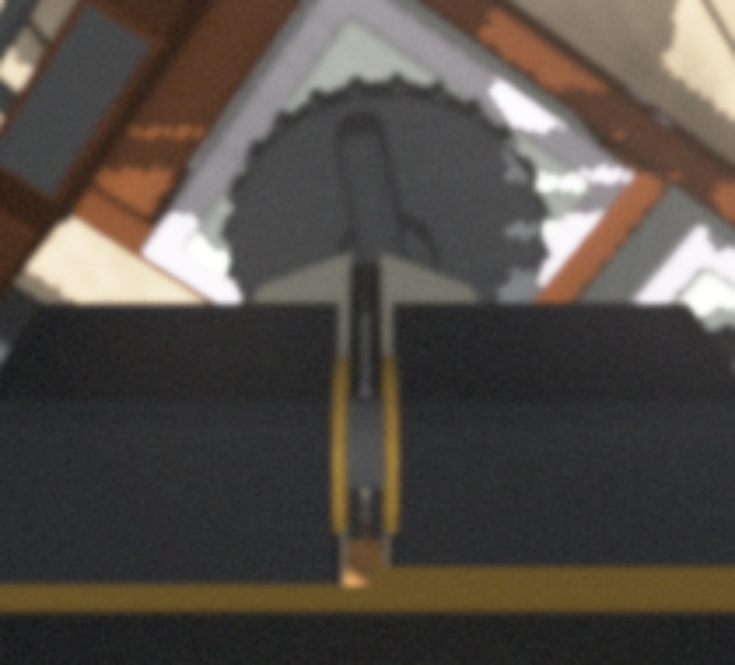

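```bash
cat > m.py <<'E'
from h import *
st()
E
python3 -m crank '[[[0,0,0],8,255],[[0,0,0],8,255]]' | head -1;  python3 m.py; python3 -m crank '[[[0,0,0],8,255],[[0,0,0],8,255]]' |head -1;  python3 m.py; python3 -m crank '[[[0,0,0],8,255],[[0,0,0],8,255]]' | head -1;  python3 m.py
```

```text
clock: 4.55
t 4.55 pos [0.5516 0.0292 0.1036] xdir yaw 39.2 ydir yaw -50.8 tilt 0.0 q [-0.67  0.5   0.74  1.91 -0.43  0.89 -0.6 ] F [ 0.4 -0.1  0.9] T [-0.07  0.08  0.01] w 0.008
clock: 4.75
t 4.75 pos [0.5516 0.0292 0.1036] xdir yaw 23.2 ydir yaw -66.8 tilt 0.0 q [-0.72  0.52  0.82  1.92 -0.48  0.91 -0.83] F [-0.1  0.  -0. ] T [-0.1   0.14 -0.08] w 0.008
clock: 4.95
t 4.95 pos [0.5516 0.0293 0.1036] xdir yaw 7.2 ydir yaw -82.8 tilt 0.0 q [-0.77  0.55  0.9   1.92 -0.54  0.93 -1.05] F [ 0.3  0.3 -0.5] T [-0.03  0.15 -0.01] w 0.004
```

```bash
cat > look.py <<'E'
import sys
from h import *
p,d=get_image("wrist"); cv2.imwrite("pics/%s.png"%sys.argv[1],cv2.resize(p[120:340,120:390,::-1],None,fx=2.5,fy=2.5))
E
python3 look.py w4;python3 -m crank '[[[0,0,0],8,255],[[0,0,0],8,255]]' | head -1;  python3 m.py; python3 -m crank '[[[0,0,0],8,255],[[0,0,0],8,255]]' |head -1;  python3 m.py;  python3 look.py w5
```

```text
clock: 5.2
t 5.2 pos [0.5515 0.0292 0.1035] xdir yaw -8.6 ydir yaw -98.6 tilt 0.0 q [-0.81  0.58  0.97  1.92 -0.59  0.95 -1.27] F [0.2 1.1 0. ] T [-0.04  0.15 -0.01] w 0.000
clock: 5.4
t 5.4 pos [0.5515 0.0292 0.1034] xdir yaw -24.7 ydir yaw -114.7 tilt 0.0 q [-0.84  0.62  1.05  1.93 -0.65  0.99 -1.49] F [-0.  -0.9  1. ] T [ 0.02  0.2  -0.04] w 0.009
```

View pics/w4.png

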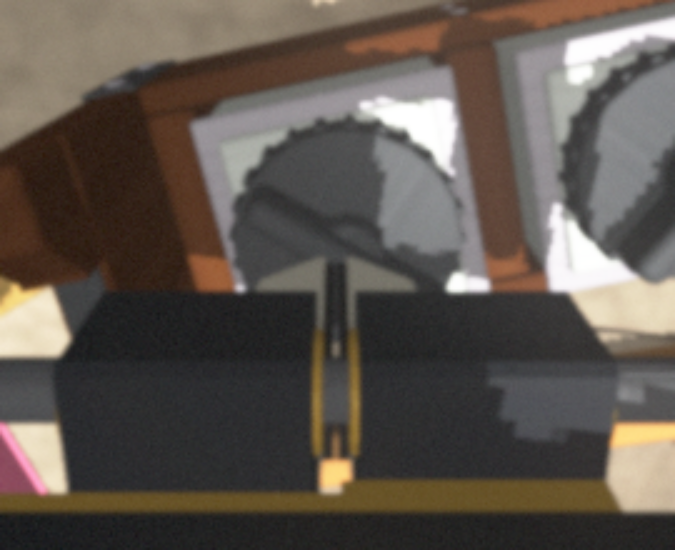

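View pics/w5.png

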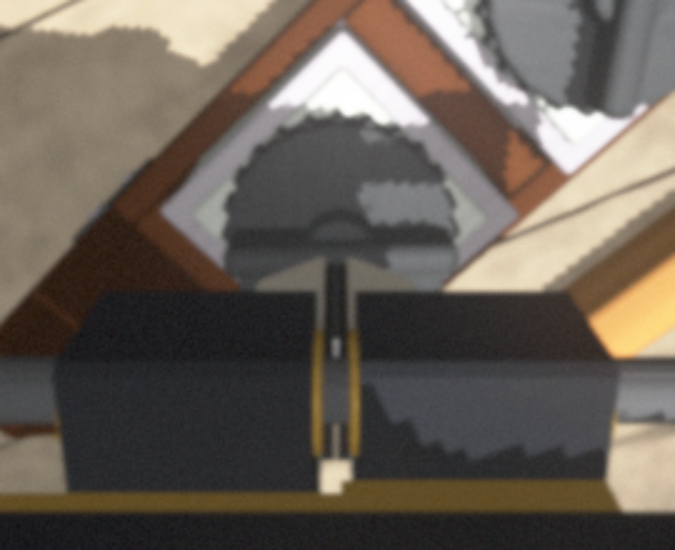

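```bash

python3 - <<'E'
from h import *
s,R=st()
c=get_calibration("wrist")
print("cam pos",(-c["R"].T@c["t"]).round(3))
P=s["position"];
for dz in (-0.06,-0.04,-0.02,-0.01,0,0.01): print(dz,np.round(proj(P+R[:,2]*dz,c),0), np.round(proj(P+R[:,2]*dz+R[:,0]*0.0095,c),0), np.round(proj(P+R[:,2]*dz-R[:,0]*0.0095,c),0))
p,d=get_image("wrist");X=cloud(d,c)
for r in range(205,320,6): print(r,[list((R.T@(X[r,cc]-P)*1000).round(0)) for cc in (240,247,254,261,268)])
E
```

```text
t 5.45 pos [0.5514 0.0295 0.1032] xdir yaw -25.1 ydir yaw -115.1 tilt 0.0 q [-0.85  0.62  1.05  1.93 -0.65  0.99 -1.49] F [-0.1  0.2 -1.7] T [0.02 0.21 0.01] w 0.006
cam pos [ 0.623 -0.004  0.285]
-0.06 [254. 274.] [254. 256.] [254. 291.]
-0.04 [254. 253.] [254. 238.] [254. 269.]
-0.02 [254. 237.] [254. 223.] [254. 251.]
-0.01 [254. 230.] [254. 217.] [254. 244.]
0 [254. 224.] [254. 211.] [254. 237.]
0.01 [254. 219.] [254. 206.] [254. 231.]
205 [[np.float64(12.0), np.float64(-10.0), np.float64(5.0)], [np.float64(12.0), np.float64(-5.0), np.float64(5.0)], [np.float64(15.0), np.float64(-0.0), np.float64(-3.0)], [np.float64(14.0), np.float64(5.0), np.float64(-1.0)], [np.float64(12.0), np.float64(9.0), np.float64(4.0)]]
211 [[np.float64(10.0), np.float64(-9.0), np.float64(0.0)], [np.float64(12.0), np.float64(-5.0), np.float64(-6.0)], [np.float64(12.0), np.float64(-0.0), np.float64(-7.0)], [np.float64(12.0), np.float64(4.0), np.float64(-7.0)], [np.float64(11.0), np.float64(9.0), np.float64(-3.0)]]
217 [[np.float64(9.0), np.float64(-9.0), np.float64(-10.0)], [np.float64(9.0), np.float64(-5.
[... 4442 characters left out ...]
], [np.float64(12.0), np.float64(2.0), np.float64(-99.0)], [np.float64(24.0), np.float64(4.0), np.float64(-113.0)]]
313 [[np.float64(22.0), np.float64(-4.0), np.float64(-114.0)], [np.float64(-0.0), np.float64(-3.0), np.float64(-87.0)], [np.float64(-157.0), np.float64(0.0), np.float64(103.0)], [np.float64(22.0), np.float64(2.0), np.float64(-114.0)], [np.float64(23.0), np.float64(4.0), np.float64(-115.0)]]
319 [[np.float64(23.0), np.float64(-4.0), np.float64(-118.0)], [np.float64(23.0), np.float64(-2.0), np.float64(-117.0)], [np.float64(23.0), np.float64(-0.0), np.float64(-117.0)], [np.float64(22.0), np.float64(2.0), np.float64(-116.0)], [np.float64(22.0), np.float64(4.0), np.float64(-116.0)]]
```

```bash
python3 -m crank '[[[0,0,-5],0,170],[[0,0,-3],0,170],[[0,0,0],0,170],[[0,0,0],0,170]]' | head -2
python3 - <<'E'
from h import *
s,R=st()
c=get_calibration("wrist")
P=s["position"];
p,d=get_image("wrist");X=cloud(d,c); cv2.imwrite("pics/w6.png",p[:,:,::-1])
L=((X-P)@R*1000)
m=(d>0)&(abs(L[...,1])<60)&(abs(L[...,0])<25)&(L[...,2]>-45)&(L[...,2]<30)
Q=L[m]; print(len(Q)); 
for lo in range(-45,30,5):
    q=Q[(Q[:,2]>=lo)&(Q[:,2]<lo+5)]
    if len(q): print(lo,len(q),q[:,0].min().round(),q[:,0].max().round(),[ (q[q[:,1]*sg>0][:,1].min().round(),q[q[:,1]*sg>0][:,1].max().round()) for sg in (-1,1) if (q[:,1]*sg>0).any()])
p,d=get_image("side");c=get_calibration("side");u,v=proj(P,c);print(u,v)
cr=p[int(v)-50:int(v)+50,int(u)-60:int(u)+60,::-1].copy(); cr=cv2.resize(cr,None,fx=6,fy=6); cv2.circle(cr,(int((u-int(u)+60)*6),int((v-int(v)+50)*6)),4,(0,255,0),-1); cv2.imwrite("pics/s6.png",cr)
E
```

```text
clock: 5.9
position: [0.5518, 0.0293, 0.1838]
t 5.9 pos [0.5518 0.0293 0.1838] xdir yaw -24.3 ydir yaw -114.3 tilt 0.1 q [-0.92  0.53  1.15  1.84 -0.54  1.13 -1.57] F [-0.4 -0.1 -0.1] T [-0.04  0.17  0.03] w 0.301
911
-45 258 -4.0 12.0 [(np.float64(-30.0), np.float64(-14.0)), (np.float64(13.0), np.float64(30.0))]
-40 289 -7.0 12.0 [(np.float64(-31.0), np.float64(-14.0)), (np.float64(13.0), np.float64(30.0))]
-35 205 -9.0 12.0 [(np.float64(-28.0), np.float64(-14.0)), (np.float64(13.0), np.float64(27.0))]
-30 146 -8.0 12.0 [(np.float64(-25.0), np.float64(-14.0)), (np.float64(13.0), np.float64(22.0))]
-25 13 9.0 12.0 [(np.float64(-18.0), np.float64(-14.0)), (np.float64(13.0), np.float64(18.0))]
250.08937116866207 174.8100767122442
```

View pics/w6.png

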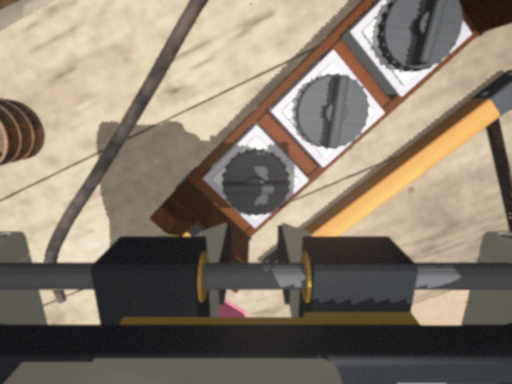

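View pics/s6.png

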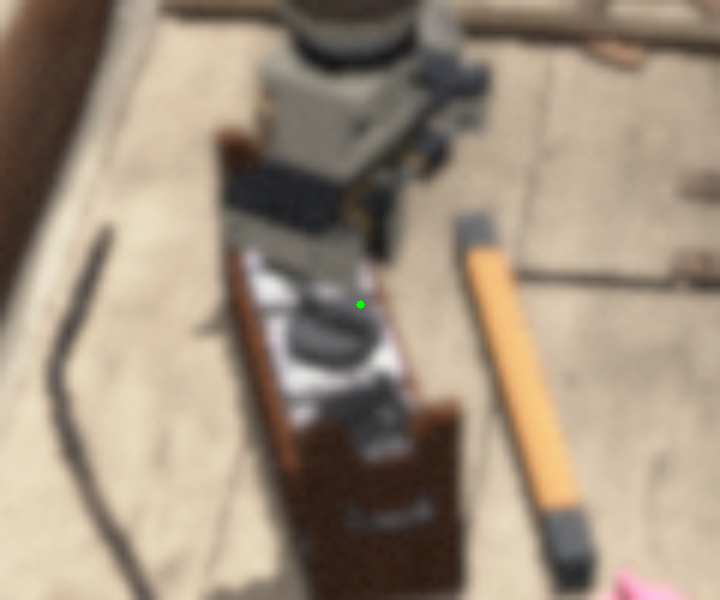

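```bash

python3 - <<'E'
from h import *
s,R=st()
c=get_calibration("wrist")
P=s["position"];
p,d=get_image("wrist");X=cloud(d,c)
L=((X-P)@R*1000)
m=(d>0)&(abs(L[...,0])<70)&(L[...,2]>-200)&(L[...,2]<-25)
Q=L[m]
for lo in range(-180,-20,10):
    q=Q[(Q[:,2]>=lo)&(Q[:,2]<lo+10)]
    if len(q): print(lo,len(q),"x",q[:,0].min().round(),q[:,0].max().round(),"y",q[:,1].min().round(),q[:,1].max().round(),"absy min",abs(q[:,1]).min().round())
E
```

```text
t 6.0 pos [0.5508 0.0294 0.1825] xdir yaw -24.5 ydir yaw -114.5 tilt 0.1 q [-0.92  0.54  1.15  1.84 -0.54  1.13 -1.57] F [ 0.3 -0.9  0.3] T [ 0.    0.24 -0.01] w 0.327
-140 17873 x 18.0 29.0 y -58.0 58.0 absy min 0.0
-130 12106 x 8.0 28.0 y -63.0 65.0 absy min 0.0
-120 14639 x -5.0 38.0 y -46.0 46.0 absy min 0.0
-110 13340 x -19.0 38.0 y -81.0 80.0 absy min 0.0
-100 5145 x -30.0 38.0 y -86.0 86.0 absy min 16.0
-90 281 x -32.0 36.0 y -81.0 81.0 absy min 17.0
-80 257 x -11.0 5.0 y -18.0 17.0 absy min 15.0
-70 433 x -10.0 13.0 y -24.0 23.0 absy min 15.0
-60 463 x 1.0 12.0 y -26.0 25.0 absy min 15.0
-50 529 x -5.0 12.0 y -32.0 31.0 absy min 15.0
-40 504 x -8.0 12.0 y -31.0 31.0 absy min 15.0
-30 146 x -8.0 12.0 y -24.0 23.0 absy min 14.0
```

```bash
python3 -m crank '[[[0,0,0],-8.5,170],[[0,0,0],-8.5,170],[[0,0,0],-8.5,170],[[0,0,0],-8.5,170],[[0,0,0],-8.5,170]]' | head -1;python3 -m crank '[[[0,0,0],-8.5,170],[[0,0,0],-8.5,170],[[0,0,0],-8.5,170],[[0,0,0],-8.5,170],[[0,0,0],-8.5,170]]' | head -1; python3 -m crank '[[[0,0,2],-6.5,170],[[0,0,4],0,170],[[0,0,0],0,170]]' 12; python3 m.py; python3 look.py w7
```

```text
clock: 6.55
clock: 7.05
clock: 7.35
position: [0.5477, 0.0292, 0.119]
ee_rot: [-2.618, -1.73, 0.012]
force: [-1.2, 0.2, 0.2]
width: 0.329
t 7.35 pos [0.5477 0.0292 0.119 ] xdir yaw 66.9 ydir yaw -23.1 tilt 0.5 q [-0.62  0.46  0.66  1.9  -0.35  0.91 -0.2 ] F [-1.2  0.2  0.2] T [-0.09  0.2   0.03] w 0.329
```

View pics/w7.png

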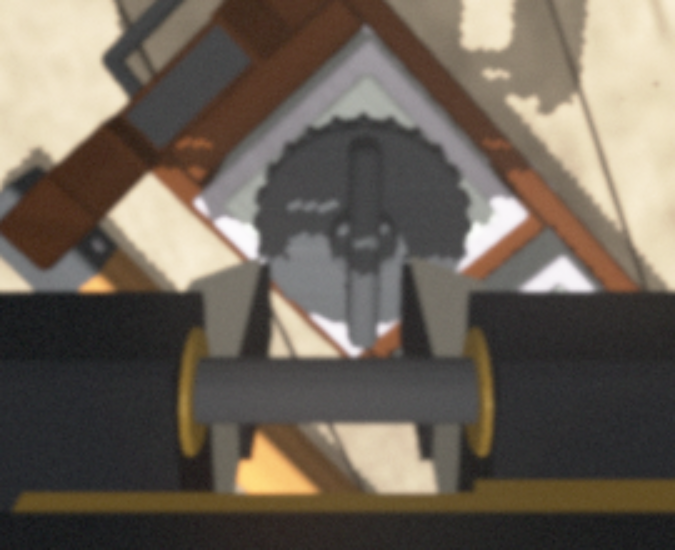

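```bash
python3 -m crank '[[[0,0.25,0],0,170],[[0,0,2],0,170],[[0,0,2.3],0,170],[[0,0,0],0,170],[[0,0,0],0,170]]' 12; python3 m.py;  python3 -m crank '[[[0,0,0],0,255],[[0,0,0],0,255],[[0,0,0],0,255],[[0,0,0],0,255]]'; python3 m.py
```

```text
clock: 7.9
position: [0.5546, 0.028, 0.0816]
ee_rot: [2.622, 1.729, 0.001]
force: [0.2, -0.2, 0.9]
width: 0.335
t 7.9 pos [0.5546 0.028  0.0816] xdir yaw 66.8 ydir yaw -23.2 tilt 0.1 q [-0.59  0.51  0.63  1.92 -0.4   0.83 -0.16] F [ 0.2 -0.2  0.9] T [-0.08  0.08  0.02] w 0.335
clock: 8.3
position: [0.5553, 0.0279, 0.0812]
ee_rot: [2.621, 1.729, 0.004]
force: [5.3, -1.4, 0.9]
width: 0.099
t 8.3 pos [0.5553 0.0279 0.0812] xdir yaw 66.8 ydir yaw -23.2 tilt 0.2 q [-0.59  0.51  0.63  1.92 -0.4   0.83 -0.16] F [ 5.3 -1.4  0.9] T [-0.3  -0.81  0.02] w 0.099
```

```bash
python3 -m crank '[[[0,0.06,0],4,255],[[0,0,0],4,255]]'|tail -1; python3 m.py;  python3 -m crank '[[[0,0,0],6,255],[[0,0,0],6,255]]'|tail -1; python3 m.py
```

```text
width: 0.098
t 8.5 pos [0.5557 0.0278 0.0811] xdir yaw 58.7 ydir yaw -31.3 tilt 0.1 q [-0.61  0.52  0.66  1.92 -0.43  0.84 -0.27] F [ 4.2 -1.   0.9] T [-0.24 -0.56  0.03] w 0.098
width: 0.097
t 8.7 pos [0.5559 0.0276 0.0811] xdir yaw 46.6 ydir yaw -43.4 tilt 0.2 q [-0.65  0.54  0.72  1.93 -0.47  0.85 -0.44] F [ 4.3 -2.4  1.4] T [-0.43 -0.72  0.06] w 0.097
```

```bash
for i in 1; do :; done; python3 -m crank '[[[0,0,0],8,255],[[0,0,0],8,255]]'|tail -1; python3 m.py;  python3 -m crank '[[[0,0,0],8,255],[[0,0,0],8,255]]'|tail -1; python3 m.py; python3 look.py w8
```

```text
width: 0.096
t 8.9 pos [0.556  0.0273 0.0812] xdir yaw 30.5 ydir yaw -59.5 tilt 0.2 q [-0.7   0.56  0.8   1.93 -0.53  0.87 -0.66] F [ 3.6 -1.5  0.7] T [-0.6  -0.64  0.03] w 0.096
width: 0.1
t 9.1 pos [0.5561 0.0271 0.0812] xdir yaw 14.5 ydir yaw -75.5 tilt 0.2 q [-0.75  0.59  0.88  1.93 -0.58  0.89 -0.88] F [ 4.2 -2.3  0.3] T [-0.71 -0.65 -0.01] w 0.100
```

View pics/w8.png

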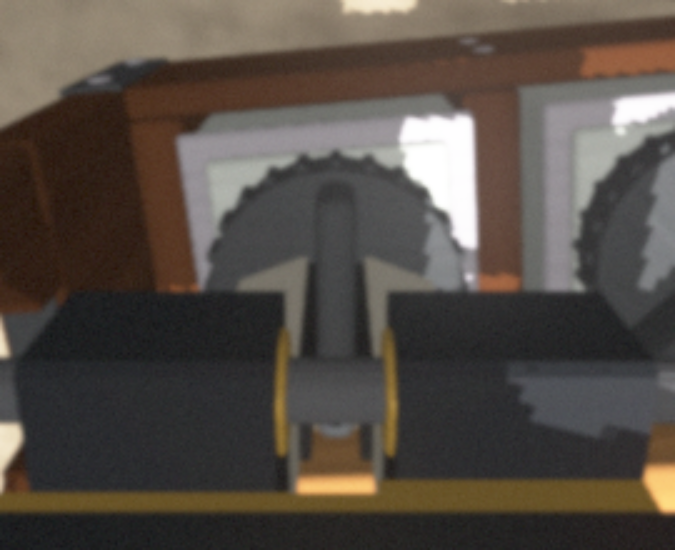

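```bash
 python3 -m crank '[[[0,0,0],8,255],[[0,0,0],8,255]]'|tail -1; python3 m.py;  python3 -m crank '[[[0,0,0],8,255],[[0,0,0],8,255]]'|tail -1; python3 m.py; python3 -m crank '[[[0,0,0],8,255]]'|tail -1; python3 m.py;
```

```text
width: 0.1
t 9.35 pos [0.5558 0.0267 0.0813] xdir yaw -1.5 ydir yaw -91.5 tilt 0.2 q [-0.79  0.62  0.96  1.94 -0.64  0.92 -1.1 ] F [ 3.2 -4.1  2. ] T [-1.02 -0.4   0.1 ] w 0.100
width: 0.131
t 9.55 pos [0.5557 0.0267 0.0812] xdir yaw -17.5 ydir yaw -107.5 tilt 0.2 q [-0.82  0.66  1.04  1.94 -0.7   0.95 -1.32] F [ 4.3 -4.2  1.5] T [-1.03 -0.77  0.36] w 0.131
width: 0.16
t 9.65 pos [0.5558 0.0266 0.0813] xdir yaw -25.5 ydir yaw -115.5 tilt 0.2 q [-0.84  0.68  1.07  1.94 -0.73  0.97 -1.43] F [ 4.  -4.7  2.5] T [-1.13 -0.72  0.58] w 0.160
```

```bash
 python3 -m crank '[[[0,0,0],0,170],[[0,0,0],0,170],[[0,0,0],0,170]]'|tail -1; python3 -m crank '[[[0,0,-4],0,170],[[0,0,-4],0,170],[[0,0,0],0,170]]'|tail -1; python3 - <<'E'
from h import *
plan([0.588,-0.063,0.121],-120)
p,d=get_image("top"); cv2.imwrite("pics/t9.png",cv2.resize(p[125:275,160:360,::-1],None,fx=4,fy=4)); wings(d,get_calibration("top"))
E
```

```text
width: 0.328
width: 0.335
t 10.25 pos [0.5566 0.0273 0.1646] xdir yaw -25.1 ydir yaw -115.1 tilt 0.3 q [-0.91  0.59  1.18  1.85 -0.61  1.12 -1.51] F [ 0.8  0.1 -0.4] T [ 0.02  0.16 -0.04] w 0.335
shift cm (cur frame) [6.65 6.85 4.37] turn 4.9 alt -175.1
shift after turn [7.21 6.27 4.37]
[0.5368 0.0292] yaw 1.3 rack-rel 161.2 34 [48.7  8.5] [547.   30.3]
(0.5839, -0.0616) few 5
[ 0.6183 -0.1519] yaw 148.9 rack-rel 128.8 73 [17.  57.3] [ 618.4 -152.2]
```

View pics/t9.png

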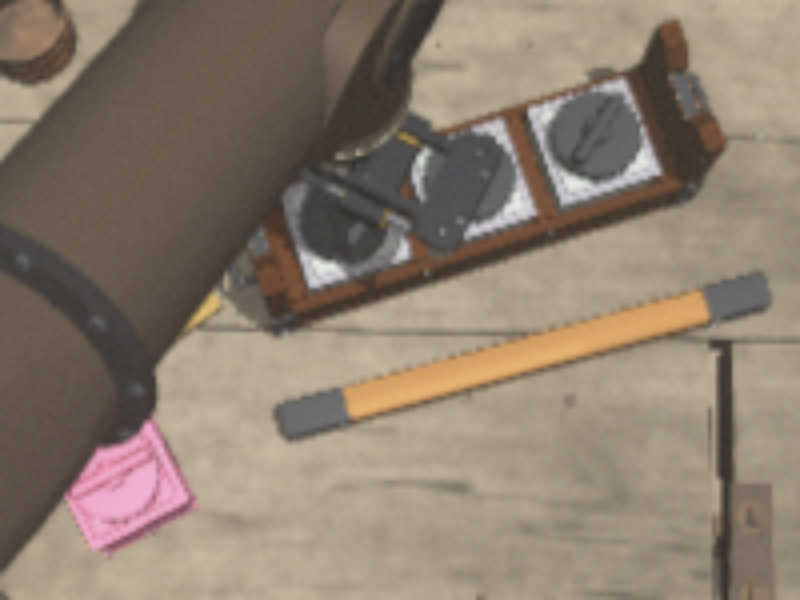

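```bash
 python3 -m crank '[[[0,0,0],4.9,170],[[2.4,2.1,0],0,170],[[2.4,2.1,0],0,170],[[2.4,2.1,2.2],0,170],[[0,0,2.2],0,170]]'|tail -1;  python3 - <<'E'
from h import *
p,d=get_image("wrist"); cv2.imwrite("pics/w10.png",p[:,:,::-1]); 
st();c=get_calibration("wrist"); w=wings(d,c); w=wings(d,c,0.113)
E
```

```text
width: 0.328
t 10.85 pos [ 0.5828 -0.0641  0.1118] xdir yaw -30.2 ydir yaw -120.2 tilt 0.3 q [-0.66  0.69  1.09  1.83 -0.7   1.07 -1.4 ] F [-2.4  2.  -3.4] T [ 0.09  0.3  -0.01] w 0.331
(0.5514, 0.0282) few 0
[ 0.5871 -0.0612] yaw 150.7 rack-rel 130.6 1056 [ 9.  60.1] [585.3 -60.1]
[ 0.6204 -0.1507] yaw 148.6 rack-rel 128.5 1469 [ 9.5 59.7] [ 618.9 -150.5]
(0.5514, 0.0282) few 0
[ 0.5826 -0.0586] yaw 149.9 rack-rel 129.8 160 [ 6.5 55.4] [585.3 -60.5]
[ 0.617  -0.1488] yaw 148.9 rack-rel 128.8 75 [ 5.1 55.4] [ 618.4 -149.6]
```

View pics/w10.png

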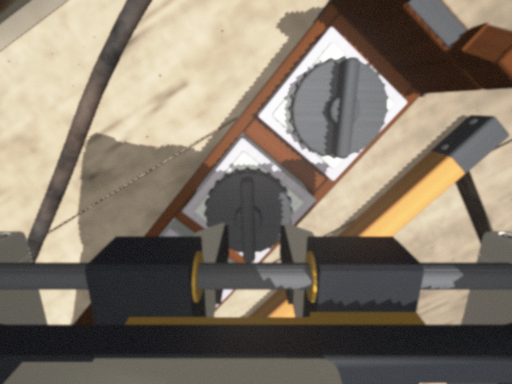

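```bash
 python3 -m crank '[[[0,-0.15,0],0,170],[[0,0,2],0,170],[[0,0,2],0,170],[[0,0,0],0,170],[[0,0,0],0,170]]' 12|tail -1; python3 m.py;  python3 -m crank '[[[0,0,0],0,255],[[0,0,0],0,255],[[0,0,0],0,255],[[0,0,0],0,255]]'|tail -1; python3 m.py; python3 -m crank '[[[0,0,0],5,255],[[0,0,0],5,255]]' |tail -1; python3 m.py
```

```text
width: 0.333
t 11.35 pos [ 0.586  -0.0602  0.0768] xdir yaw -30.0 ydir yaw -120.0 tilt 0.0 q [-0.64  0.73  1.04  1.86 -0.75  1.01 -1.37] F [-1.1  0.7  0.1] T [ 0.02  0.18 -0.02] w 0.333
width: 0.094
t 11.75 pos [ 0.5852 -0.0623  0.0765] xdir yaw -30.1 ydir yaw -120.1 tilt 0.1 q [-0.64  0.73  1.05  1.86 -0.75  1.01 -1.37] F [-3.4 -3.8  3.6] T [-0.81  0.88  0.06] w 0.094
width: 0.098
t 11.95 pos [ 0.5854 -0.0619  0.0765] xdir yaw -40.3 ydir yaw -130.3 tilt 0.0 q [-0.66  0.75  1.09  1.86 -0.78  1.03 -1.51] F [-3.1 -1.3  1.3] T [-0.44  0.58  0.04] w 0.098
```

```bash
 for i in 1; do python3 -m crank '[[[0,0,0],8,255],[[0,0,0],8,255]]' |tail -1; python3 m.py; done; python3 -m crank '[[[0,0,0],8,255],[[0,0,0],8,255]]' |tail -1; python3 m.py; python3 -m crank '[[[0,0,0],8,255],[[0,0,0],8,255]]' |tail -1; python3 m.py
```

```text
width: 0.098
t 12.15 pos [ 0.5858 -0.0614  0.0765] xdir yaw -56.4 ydir yaw -146.4 tilt 0.0 q [-0.69  0.79  1.16  1.86 -0.84  1.08 -1.74] F [-0.1 -0.7 -0.9] T [-0.09  0.25  0.21] w 0.098
width: 0.143
t 12.35 pos [ 0.5862 -0.0613  0.0765] xdir yaw -72.4 ydir yaw -162.4 tilt 0.0 q [-0.71  0.84  1.22  1.86 -0.89  1.12 -1.98] F [ 0.4 -0.3  1.2] T [0.1  0.03 0.41] w 0.143
width: 0.205
t 12.55 pos [ 0.5862 -0.0612  0.0765] xdir yaw -88.3 ydir yaw -178.3 tilt 0.0 q [-0.72  0.86  1.26  1.86 -0.92  1.15 -2.23] F [-1.9  0.2  2.5] T [0.34 0.56 0.76] w 0.205
```

```bash
 python3 -m crank '[[[0,0,0],0,170],[[0,0,0],0,170],[[0,0,0],0,170]]'|tail -1; python3 -m crank '[[[0,0,-4],0,170],[[0,0,-1],-8,170],[[0,0,0],-8,170],[[0,0,0],-8,170],[[0,0,0],-8,170]]'|tail -1;python3 -m crank '[[[0,0,0],-8,170],[[0,0,0],-8,170],[[0,0,0],-8,170],[[0,0,0],0,170]]'|tail -1; python3 - <<'E'
from h import *
plan([0.6187,-0.150,0.121],-121)
E
```

```text
width: 0.332
width: 0.336
width: 0.336
t 13.75 pos [ 0.5859 -0.0613  0.1267] xdir yaw -31.9 ydir yaw -121.9 tilt 0.1 q [-0.65  0.64  1.04  1.81 -0.63  1.06 -1.5 ] F [0.3 0.7 0.2] T [0.05 0.19 0.  ] w 0.336
shift cm (cur frame) [7.47 5.8  0.57] turn -0.9 alt 179.1
shift after turn [7.38 5.91 0.57]
```

```bash
 python3 -m crank '[[[2.5,1.93,0.2],0,170],[[2.5,1.93,0.2],0,170],[[2.5,1.93,0.2],-0.9,170],[[0,0,0],0,170],[[0,0,0],0,170]]'|tail -1;  python3 - <<'E'
from h import *
p,d=get_image("wrist"); cv2.imwrite("pics/w11.png",p[:,:,::-1]); 
plan([0.6187,-0.150,0.077],-121);c=get_calibration("wrist"); w=wings(d,c)
E
```

```text
width: 0.333
t 14.3 pos [ 0.6184 -0.1497  0.12  ] xdir yaw -31.3 ydir yaw -121.3 tilt 0.1 q [-0.44  0.71  0.99  1.69 -0.65  1.11 -1.37] F [-0.1  0.6 -0.3] T [0.02 0.2  0.01] w 0.333
shift cm (cur frame) [0.04 0.01 4.3 ] turn -0.3 alt 179.7
shift after turn [0.04 0.01 4.3 ]
(0.5514, 0.0282) few 0
(0.5839, -0.0616) few 0
[ 0.6232 -0.1539] yaw 148.8 rack-rel 128.7 1228 [18.6 58.9] [ 621.7 -153. ]
```

View pics/w11.png

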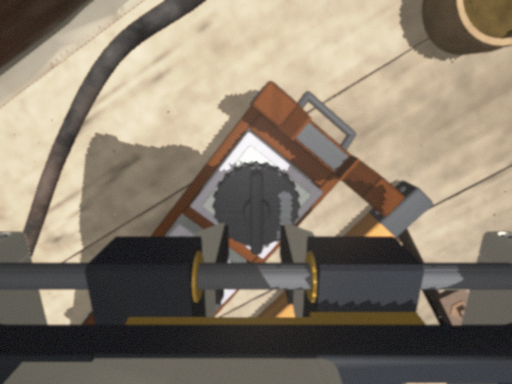

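```bash
 python3 -m crank '[[[0,0,2.1],0,170],[[0,0,2.1],0,170],[[0,0,0],0,170],[[0,0,0],0,170]]' 12|tail -1; python3 m.py;  python3 -m crank '[[[0,0,0],0,255],[[0,0,0],0,255],[[0,0,0],0,255],[[0,0,0],0,255]]'|tail -1; python3 m.py; python3 -m crank '[[[0,0,0],5,255],[[0,0,0],5,255]]' |tail -1; python3 m.py
```

```text
width: 0.331
t 14.7 pos [ 0.6185 -0.1491  0.0786] xdir yaw -31.1 ydir yaw -121.1 tilt 0.1 q [-0.42  0.75  0.95  1.73 -0.7   1.04 -1.34] F [-0.2  0.3  0. ] T [-0.02  0.17 -0.01] w 0.331
width: 0.096
t 15.1 pos [ 0.618  -0.1518  0.0789] xdir yaw -31.3 ydir yaw -121.3 tilt 0.1 q [-0.42  0.75  0.95  1.73 -0.69  1.04 -1.34] F [-3.  -4.5  3.3] T [-1.17  0.86  0.01] w 0.096
width: 0.116
t 15.3 pos [ 0.6178 -0.1514  0.0787] xdir yaw -41.4 ydir yaw -131.4 tilt 0.1 q [-0.44  0.77  0.99  1.73 -0.73  1.06 -1.48] F [-3.6 -2.9  1.7] T [-0.71  1.    0.27] w 0.116
```

```bash
 python3 -m crank '[[[0,0,0],6,255],[[0,0,0],6,255]]' |tail -1; python3 m.py;  python3 -m crank '[[[0,0,0],6,255],[[0,0,0],0,255]]' |tail -1; python3 m.py; python3 look.py w12
```

```text
width: 0.155
t 15.5 pos [ 0.6185 -0.1518  0.0788] xdir yaw -53.5 ydir yaw -143.5 tilt 0.1 q [-0.46  0.8   1.04  1.73 -0.77  1.08 -1.66] F [ 0.3 -5.6 -1.7] T [-1.27  0.24  0.43] w 0.155
width: 0.182
t 15.7 pos [ 0.619  -0.1523  0.0788] xdir yaw -59.4 ydir yaw -149.4 tilt 0.2 q [-0.47  0.81  1.07  1.73 -0.79  1.1  -1.74] F [ 0.3 -6.4 -0.9] T [-1.2  -0.11  0.57] w 0.182
```

View pics/w12.png

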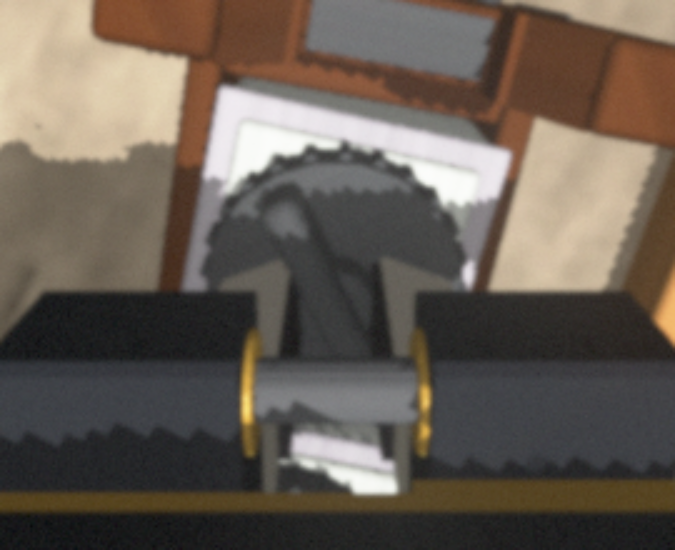

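```bash
 python3 -m crank '[[[0,0,0],0,120],[[0,0,0],0,120],[[0,0,0],0,120],[[0,0,-5],0,120],[[0,0,-4],0,100]]'|tail -1; python3 - <<'E'
from h import *
plan([0.468,-0.108,0.17],-163.1)
d=np.load("pics/top0d.npy");X=cloud(d,get_calibration("top")); th=np.radians(20.05)
L=(X[...,:2]-[0.5835,-0.0613])@np.array([[np.cos(th),-np.sin(th)],[np.sin(th),np.cos(th)]])
for y0 in (-.096,0,.096):
  for sx in (-1,1):
    m=(d>0)&(abs(L[...,0]-sx*0.033)<.004)&(abs(abs(L[...,1]-y0)-.03)<.006); print("tin top z",np.median(X[m][:,2]).round(4),m.sum())
m=(d>0)&(abs(L[...,0]+0.045)<.003)&(abs(L[...,1])<.13); print("rail",np.median(X[m][:,2]))
p,dd=get_image("wrist"); cv2.imwrite("pics/w13.png",p[:,:,::-1]); wings(dd,get_calibration("wrist"))
E
```

```text
width: 0.564
t 16.25 pos [ 0.6182 -0.1498  0.1693] xdir yaw -59.2 ydir yaw -149.2 tilt 0.1 q [-0.51  0.72  1.15  1.64 -0.69  1.25 -1.82] F [ 1.5 -0.9  0.1] T [0.01 0.07 0.01] w 0.564
shift cm (cur frame) [-11.29  10.75  -0.04] turn 13.9 alt -166.1
shift after turn [-8.37 13.15 -0.04]
tin top z 0.0745 40
tin top z 0.0776 20
tin top z 0.077 33
tin top z 0.0786 16
tin top z 0.0772 34
tin top z 0.0794 20
rail 0.04254388520123008
(0.5514, 0.0282) few 0
[ 0.5849 -0.0587] yaw 121.8 rack-rel 101.7 78 [13.4 56.9] [591.6 -65.2]
[ 0.6237 -0.158 ] yaw 145.8 rack-rel 125.7 325 [19.4 55. ] [ 624.6 -156.2]
```

View pics/w13.png

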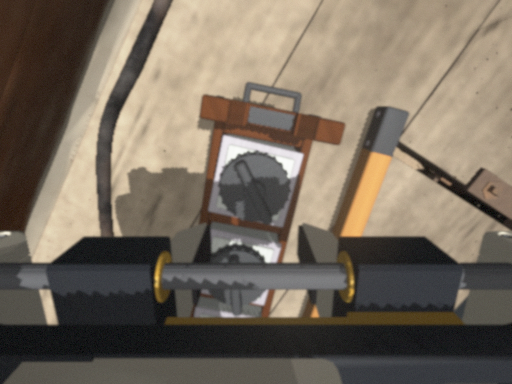

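```bash
 python3 -m crank '[[[0,0,0],7,80],[[0,0,0],6.9,80],[[-2.09,3.29,0],0,80],[[-2.09,3.29,0],0,80],[[-2.09,3.29,0],0,80]]' 12|tail -1; python3 -m crank '[[[-2.09,3.29,0],0,80],[[0,0,4],0,80],[[0,0,3],0,80],[[0,0,0],0,80]]' |tail -1; python3 - <<'E'
from h import *
s,R=st(); p,d=get_image("wrist"); cv2.imwrite("pics/w14.png",p[:,:,::-1]); c=get_calibration("wrist"); X=cloud(d,c)
L=(X-s["position"])@R*1000
z=X[...,2]; hsv=cv2.cvtColor(p,cv2.COLOR_RGB2HSV)
m=(hsv[...,0]>8)&(hsv[...,0]<22)&(hsv[...,1]>110)&(z>0.024)&(z<0.042)&(d>0)&(abs(L[...,1])<45)
q=X[m]; r=cv2.minAreaRect((q[:,:2]*1000).astype(np.float32)); print(len(q),r,np.median(q[:,2]))
l=cv2.fitLine((L[m][:,:2]).astype(np.float32),cv2.DIST_HUBER,0,.1,.1).ravel(); print("in tool frame line",l)
E
```

```text
width: 0.686
width: 0.689
t 17.2 pos [ 0.4663 -0.1068  0.0962] xdir yaw -73.0 ydir yaw -163.0 tilt 0.3 q [-0.68  0.55  1.15  2.1  -0.65  0.91 -2.  ] F [0.8 0.8 0.3] T [0.1  0.17 0.06] w 0.689
8196 ((472.174072265625, -113.31681823730469), (25.868852615356445, 273.7395324707031), 16.786441802978516) 0.034248586019654914
in tool frame line [ 9.9999666e-01  2.5781516e-03  3.9416840e+01 -3.5038311e+00]
```

View pics/w14.png

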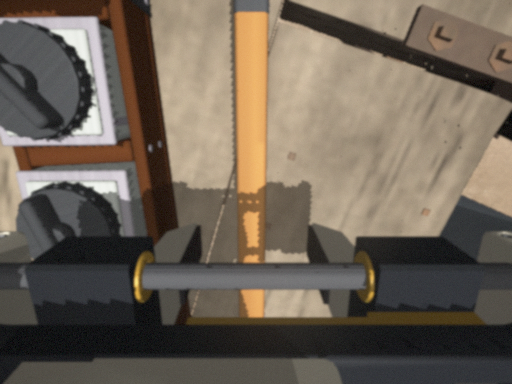

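```bash
 python3 -m crank '[[[0,-0.25,4],0,80],[[0,0,4],0,80],[[0,0,0],0,80]]' 40 |tail -1; python3 m.py; python3 -m crank '[[[0,0,1.5],0,80],[[0,0,1.1],0,80],[[0,0,0],0,80]]' |tail -1; python3 m.py; python3 -m crank '[[[0,0,0],0,255],[[0,0,0],0,255],[[0,0,0],0,255],[[0,0,0],0,255],[[0,0,0],0,255]]' 40 |tail -1; python3 m.py
```

```text
width: 0.687
t 17.55 pos [ 0.4694 -0.1075  0.0165] xdir yaw -73.1 ydir yaw -163.1 tilt 0.3 q [-0.55  0.66  0.97  2.16 -0.82  0.76 -1.88] F [ 0.2  0.6 -0.7] T [ 0.09  0.14 -0.04] w 0.687
width: 0.686
t 17.85 pos [ 0.4713 -0.1081 -0.0071] xdir yaw -73.1 ydir yaw -163.1 tilt 0.0 q [-0.52  0.69  0.92  2.17 -0.88  0.71 -1.83] F [-0.1  0.4 -0.4] T [ 0.04  0.16 -0.04] w 0.686
width: 0.303
t 18.35 pos [ 0.4707 -0.1078 -0.0075] xdir yaw -73.1 ydir yaw -163.1 tilt 0.0 q [-0.52  0.69  0.91  2.17 -0.88  0.71 -1.83] F [-2.7 -0.4  2.3] T [-0.17  0.79 -0.07] w 0.303
```

```bash
 python3 -m crank '[[[0,0,-2],0,255],[[0,0,-3],0,255],[[0,0,0],0,255]]' |tail -1; python3 m.py; python3 -m crank '[[[0,0,-4],0,255],[[0,0,-4],0,255],[[0,0,-4],0,255],[[0,0,0],0,255]]' |tail -1; python3 - <<'E'
from h import *
plan([0.5835,-0.0613,0.163],-159.95)
p,d=get_image("wrist"); cv2.imwrite("pics/w15.png",p[:,:,::-1])
p,d=get_image("top"); cv2.imwrite("pics/t15.png",cv2.resize(p[125:275,160:360,::-1],None,fx=4,fy=4))
E
```

```text
width: 0.28
t 18.65 pos [ 0.4721 -0.1086  0.0445] xdir yaw -73.1 ydir yaw -163.1 tilt 0.2 q [-0.6   0.62  1.03  2.14 -0.77  0.81 -1.92] F [ 1.1  0.2 -2.8] T [0.05 0.1  0.  ] w 0.280
width: 0.276
t 19.05 pos [ 0.4731 -0.1088  0.1654] xdir yaw -73.1 ydir yaw -163.1 tilt 0.3 q [-0.78  0.47  1.26  2.02 -0.53  1.03 -2.11] F [-0.3 -0.  -3.5] T [ 0.04  0.11 -0.06] w 0.276
shift cm (cur frame) [ -1.32 -11.94   0.31] turn -3.1 alt 176.9
shift after turn [ -0.67 -12.     0.31]
```

View pics/w15.png

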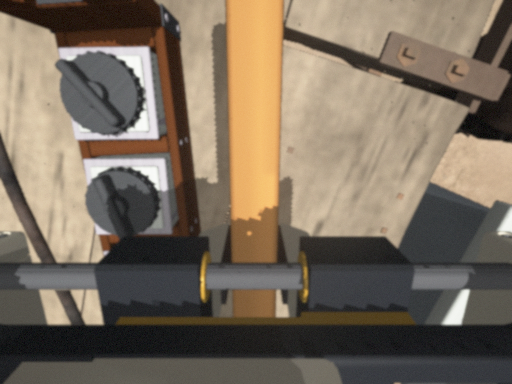

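View pics/t15.png

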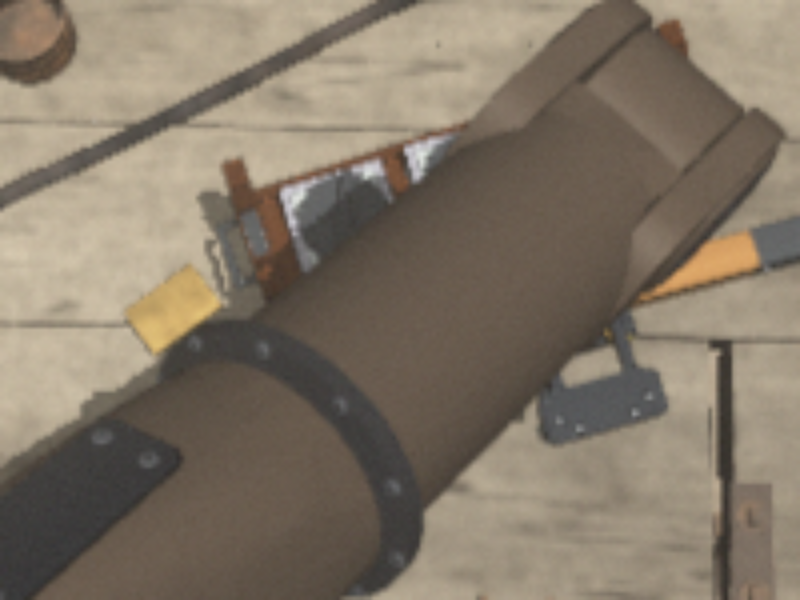

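```bash
 python3 -m crank '[[[0,0,0],-3.1,255],[[-0.22,-3,0],0,255],[[-0.22,-3,0],0,255],[[-0.22,-3,0],0,255],[[0,-3,0],0,255]]' |tail -1; python3 -m crank '[[[0,0,0],0,255],[[0,0,0],0,255]]' |tail -1; python3 - <<'E'
from h import *
plan([0.5835,-0.0613,0.125],-159.95)
p,d=get_image("wrist"); cv2.imwrite("pics/w16.png",cv2.resize(p[:,:,::-1],None,fx=1.5,fy=1.5)); np.save("pics/w16d.npy",d)
c=get_calibration("wrist"); X=cloud(d,c)
for n,q in dict(nR=(0.6382,-0.2115,.122),nRtop=(0.6382,-0.2115,.148),barend=(0.6478,-0.2379,.15)).items(): print(n,np.round(proj(q,c)),)
p,d=get_image("side"); cv2.imwrite("pics/s16.png",cv2.resize(p[100:240,180:340,::-1],None,fx=4.5,fy=4.5))
E
```

```text
width: 0.278
width: 0.279
t 19.85 pos [ 0.5802 -0.0603  0.1598] xdir yaw -70.0 ydir yaw -160.0 tilt 0.2 q [-0.7   0.63  1.13  1.79 -0.62  1.14 -2.16] F [-1.1 -0.6 -2.7] T [0.04 0.16 0.01] w 0.279
shift cm (cur frame) [ 0.21 -0.29  3.48] turn -0.0 alt 180.0
shift after turn [ 0.21 -0.29  3.48]
nR [249. -33.]
nRtop [249. -53.]
barend [ 248. -120.]
```

View pics/w16.png

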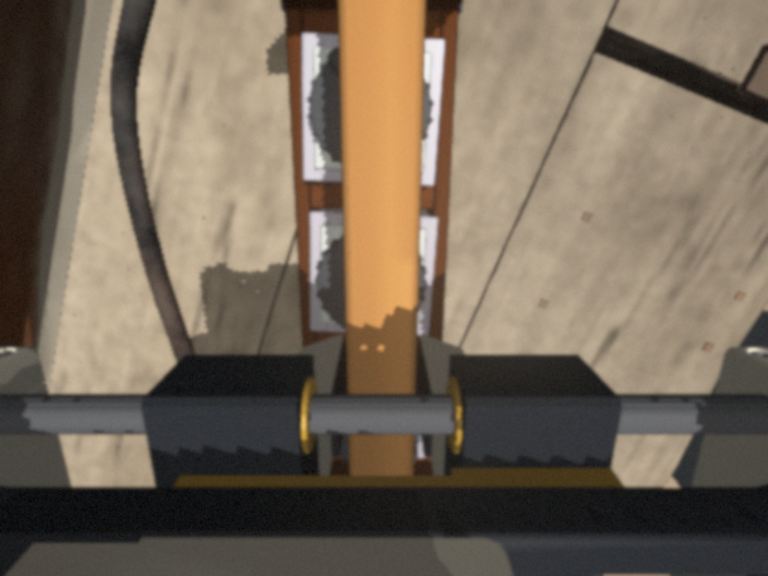

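View pics/s16.png

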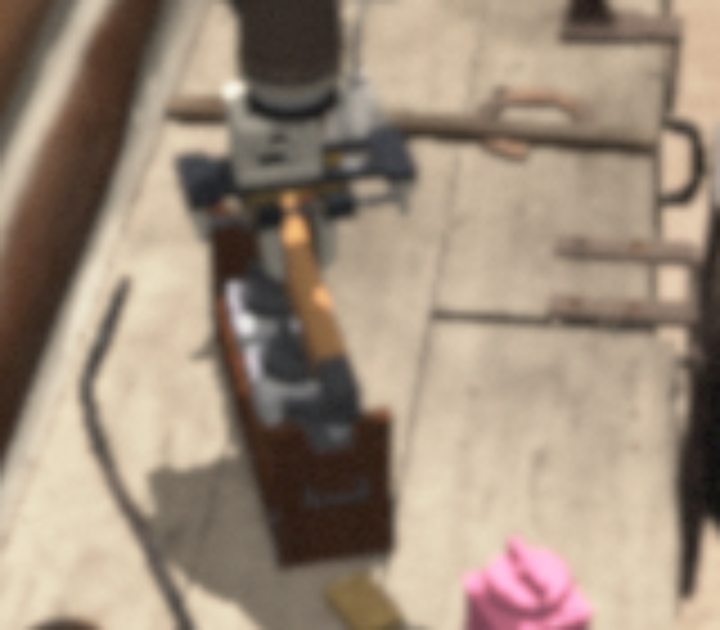

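```bash
python3 -m crank '[[[0.2,-0.33,0.3],0,255],[[0,0,0],0,255],[[0,0,0],0,255]]' |tail -1; python3 - <<'E'
from h import *
s,R=st(); p,d=get_image("wrist"); cv2.imwrite("pics/w17.png",cv2.resize(p[:,:,::-1],None,fx=1.5,fy=1.5))
c=get_calibration("wrist"); X=cloud(d,c); th=np.radians(20.05)
L=(X[...,:2]-[0.5835,-0.0613])@np.array([[np.cos(th),-np.sin(th)],[np.sin(th),np.cos(th)]])*1000
hsv=cv2.cvtColor(p,cv2.COLOR_RGB2HSV)
m=(hsv[...,0]>8)&(hsv[...,0]<22)&(hsv[...,1]>110)&(X[...,2]>0.17)&(d>0)&(abs(L[...,0])<30)
for y in range(-170,0,20):
    k=m&(abs(L[...,1]-y)<5)
    if k.sum()>5: print("bar y",y,"x",L[...,0][k].min().round(1),L[...,0][k].max().round(1),"z",np.median(X[k][:,2]).round(4))
z=X[...,2]
for y in (-130,-120,-100,-60,-40,0):
    k=(d>0)&(abs(L[...,1]-y)<4)&(z>0.03)&(z<0.085)
    if k.sum()>5: print("rack y",y,"x",L[...,0][k].min().round(1),L[...,0][k].max().round(1),np.median(z[k]).round(3))
E
```

```text
width: 0.279
t 20.25 pos [ 0.5848 -0.0614  0.1592] xdir yaw -70.0 ydir yaw -160.0 tilt 0.0 q [-0.69  0.63  1.12  1.78 -0.62  1.14 -2.16] F [ 0.3 -1.  -3.9] T [0.04 0.17 0.01] w 0.279
bar y -110 x -10.9 14.8 z 0.1975
bar y -90 x -11.1 14.5 z 0.1974
bar y -70 x -10.7 14.6 z 0.1975
bar y -50 x -10.7 14.5 z 0.1975
bar y -30 x -28.2 29.9 z 0.1981
bar y -10 x -13.2 16.9 z 0.1975
rack y -130 x -46.0 222.1 0.068
rack y -120 x -45.6 225.8 0.062
rack y -100 x -45.8 233.6 0.06
rack y -60 x -45.8 246.9 0.061
rack y -40 x -45.6 253.5 0.061
rack y 0 x -44.6 267.5 0.061
```

```bash
python3 -m crank '[[[0,0,1.5],0,255],[[0,0,1],0,255],[[0,0,0.5],0,255],[[0,0,0],0,255]]' |tail -1; python3 m.py;python3 -m crank '[[[0,0,0.5],0,255],[[0,0,0.3],0,255],[[0,0,0],0,255]]' |tail -1; python3 m.py
```

```text
width: 0.278
t 20.7 pos [ 0.5843 -0.0611  0.1281] xdir yaw -70.0 ydir yaw -160.0 tilt 0.1 q [-0.67  0.66  1.09  1.81 -0.66  1.09 -2.13] F [ 0.7 -0.5 -1.1] T [ 0.05  0.17 -0.05] w 0.278
width: 0.278
t 21.0 pos [ 0.5849 -0.0612  0.121 ] xdir yaw -70.0 ydir yaw -160.0 tilt 0.0 q [-0.67  0.67  1.08  1.82 -0.67  1.07 -2.12] F [-0.8  0.3 -2.7] T [0.03 0.13 0.01] w 0.278
```

Underside now about 0.127; look from the side before the last bit.

```bash
python3 - <<'E'
from h import *
p,d=get_image("side"); cv2.imwrite("pics/s18.png",cv2.resize(p[100:240,180:340,::-1],None,fx=4.5,fy=4.5,interpolation=cv2.INTER_CUBIC))
E
python3 -m crank '[[[0,0,0.2],0,255],[[0,0,0.2],0,255],[[0,0,0],0,255]]' |tail -1; python3 m.py
```

```text
width: 0.278
t 21.35 pos [ 0.585  -0.0612  0.1171] xdir yaw -70.0 ydir yaw -160.0 tilt 0.0 q [-0.66  0.67  1.08  1.82 -0.68  1.07 -2.12] F [-0.3  0.1 -3.7] T [0.09 0.22 0.02] w 0.278
```

View pics/s18.png

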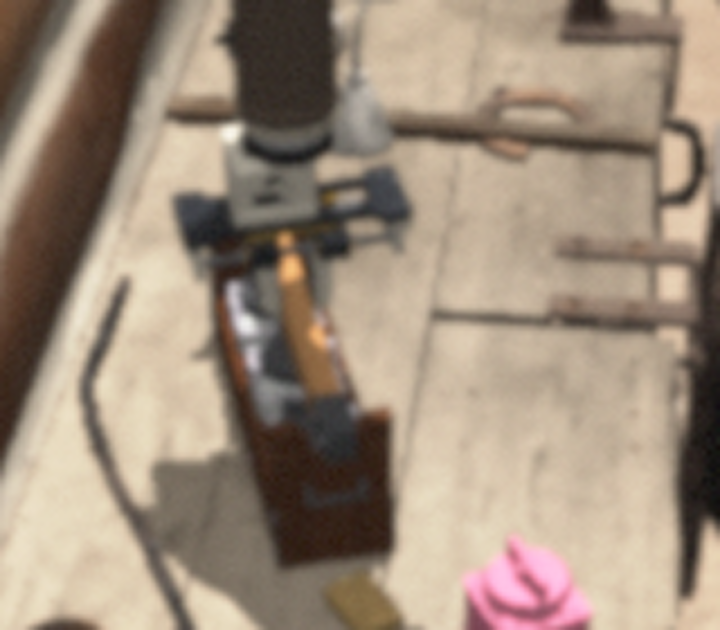

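```bash
python3 -m crank '[[[0,0,0.1],0,255],[[0,0,0.1],0,255],[[0,0,0],0,255]]' |tail -1; python3 m.py; python3 -m crank '[[[0,0,0.1],0,255],[[0,0,0.1],0,255],[[0,0,0],0,255]]' |tail -1; python3 m.py
```

```text
width: 0.279
t 21.65 pos [ 0.5852 -0.0613  0.1164] xdir yaw -70.0 ydir yaw -160.0 tilt 0.1 q [-0.66  0.67  1.07  1.82 -0.68  1.07 -2.12] F [-4.7  2.   9.4] T [ 0.51  1.12 -0.03] w 0.279
width: 0.278
t 21.95 pos [ 0.5852 -0.0613  0.1162] xdir yaw -70.0 ydir yaw -160.0 tilt 0.2 q [-0.66  0.67  1.07  1.82 -0.68  1.07 -2.12] F [-11.5   5.3  32.2] T [ 1.23  2.99 -0.  ] w 0.278
```

```bash
python3 -m crank '[[[0,0,-0.25],0,255],[[0,0,0],0,120],[[0,0,0],0,120],[[0,0,0],0,120],[[0,0,0],0,120]]' |tail -1; python3 m.py; python3 -m crank '[[[0,0,-2],0,120],[[0,0,-4],0,120],[[0,0,-4],0,120],[[0,0,0],0,120]]' |tail -1; python3 m.py
```

```text
width: 0.521
t 22.45 pos [ 0.5851 -0.0614  0.1156] xdir yaw -70.0 ydir yaw -160.0 tilt 0.0 q [-0.66  0.67  1.07  1.82 -0.68  1.07 -2.12] F [ 0.2 -0.4  0.2] T [ 0.08  0.1  -0.  ] w 0.521
width: 0.525
t 22.85 pos [ 0.5875 -0.063   0.2206] xdir yaw -70.0 ydir yaw -160.0 tilt 0.4 q [-0.73  0.58  1.18  1.7  -0.56  1.25 -2.21] F [-0.3 -0.  -1. ] T [0.02 0.11 0.01] w 0.525
```

```bash
python3 -m crank '[[[-4.4,1.28,0],0,120],[[-4.4,1.28,0],0,120],[[-4.4,1.28,0],0,120],[[-4.4,1.28,0],0,120],[[-4.4,1.28,0],0,120]]' |tail -1;python3 -m crank '[[[-4.4,1.28,0],0,120],[[-4.4,1.28,0],0,120],[[-4.4,1.28,0],0,120],[[-4.4,1.28,0],0,120],[[0,0,0],0,120]]' |tail -1; python3 - <<'E'
from h import *
st()
p,d=get_image("top"); cv2.imwrite("pics/t20.png",cv2.resize(p[125:275,160:360,::-1],None,fx=4,fy=4,interpolation=cv2.INTER_CUBIC)); cv2.imwrite("pics/t20f.png",p[:,:,::-1])
X=cloud(d,get_calibration("top")); th=np.radians(20.05)
L=(X[...,:2]-[0.5835,-0.0613])@np.array([[np.cos(th),-np.sin(th)],[np.sin(th),np.cos(th)]])*1000
z=X[...,2]
for y in range(-200,201,20):
    k=(d>0)&(abs(L[...,1]-y)<6)&(z>0.149)&(z<0.17)&(abs(L[...,0])<25)
    if k.sum()>2: print(y,k.sum(),np.median(L[...,0][k]).round(1),np.median(z[k]).round(4))
k=(d>0)&(z>0.15)&(z<0.165)&(abs(L[...,0])<25)&(abs(L[...,1])<230); print("y ext",L[...,1][k].min(),L[...,1][k].max())
p,d=get_image("side"); cv2.imwrite("pics/s20.png",cv2.resize(p[100:240,180:340,::-1],None,fx=4.5,fy=4.5,interpolation=cv2.INTER_CUBIC))
E
```

```text
width: 0.53
width: 0.53
t 23.85 pos [0.3869 0.2639 0.1693] xdir yaw -67.2 ydir yaw -157.0 tilt 3.7 q [-1.59  0.48  1.31  2.02 -0.58  1.11 -2.74] F [ 0.6 -0.1  0.3] T [-0.05  0.09 -0.  ] w 0.530
-180 38 -0.2 0.1538
-160 44 0.1 0.1535
-140 40 -0.2 0.1538
-120 38 0.2 0.1534
-100 40 0.2 0.1532
-80 39 -0.2 0.1535
-60 38 -0.9 0.153
-40 41 -0.8 0.1534
-20 38 0.0 0.1533
0 40 0.3 0.1538
20 40 0.5 0.1535
40 42 0.9 0.1535
60 41 -0.9 0.1538
80 43 0.8 0.1534
100 39 1.0 0.1544
120 40 0.1 0.153
140 42 0.4 0.1542
160 41 1.1 0.154
180 43 -0.5 0.1538
y ext -187.73575702676442 187.48042393635222
```

View pics/t20.png

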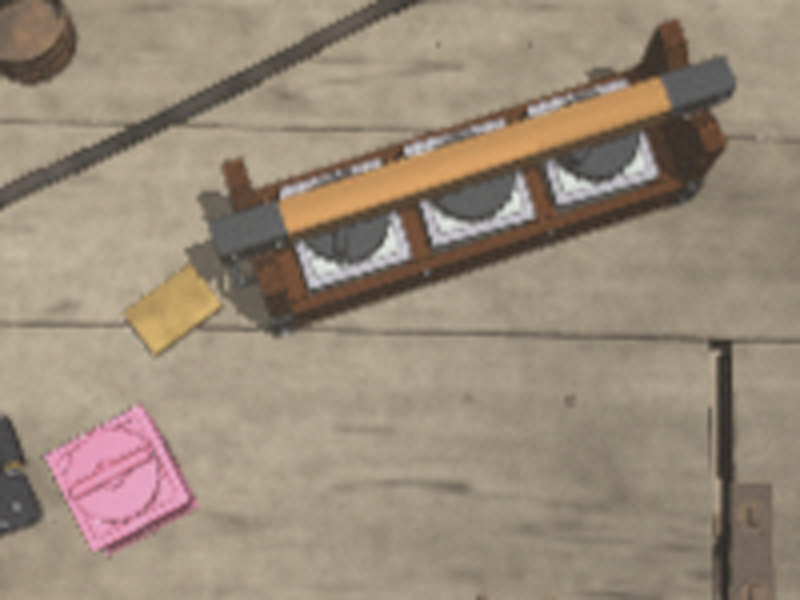

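View pics/s20.png

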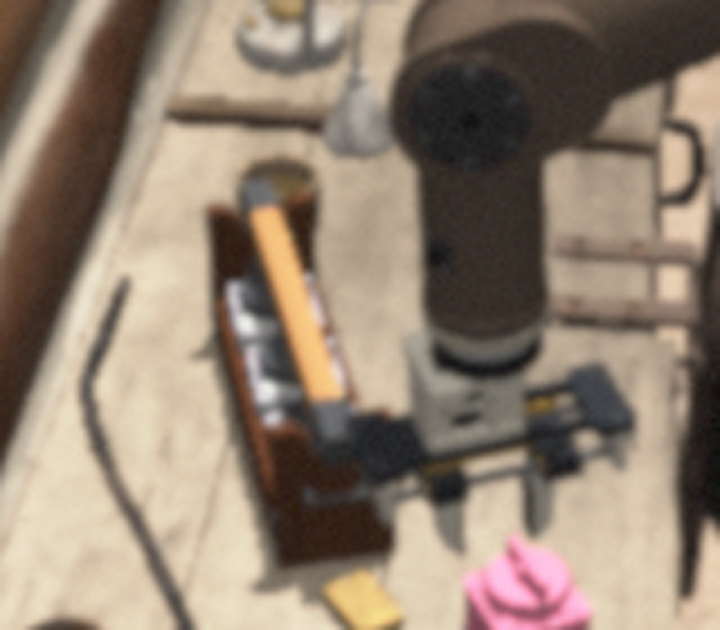

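View pics/t20f.png

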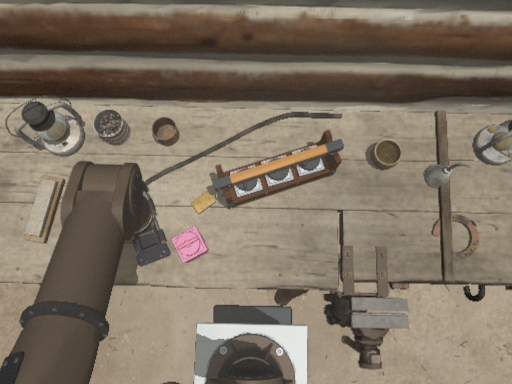

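```bash
python3 -m crank '[[[0,0,-1],-8,120],[[0,0,0],-8,120],[[0,0,0],-8,120],[[0,0,0],0,120]]' |tail -1; python3 m.py; python3 - <<'E'
from cell import workorder, monitor
print(monitor.observe()["dq"].round(3)); print(workorder.sign_off())
E
```

```text
width: 0.533
t 24.35 pos [0.3912 0.2587 0.1822] xdir yaw -43.5 ydir yaw -133.5 tilt 3.6 q [-1.54  0.39  1.21  2.01 -0.47  1.08 -2.44] F [ 0.2 -0.  -0.6] T [-0.03  0.11  0.04] w 0.533
[-0.014  0.025  0.026 -0.    -0.031  0.018 -0.127]
the job is handed in; nothing more can be done
None
```

All three lids are tight, the bar is in both notches over them, and I handed the job in at about 24.4 s of the 61 s allowed.

- **Lids:** I gripped each wing lightly and turned it clockwise until it stopped and the jaws slipped against it at 0.57 to 0.76 N m. A slack lid needs about 0.06 N m.

| Lid | Turn before it stopped |
|---|---|
| Left bay | about 75° |
| Middle bay | about 28° |
| Right bay | almost none (a few degrees at most); it was already home |

- **Bar:** In the last top picture it lies level, with its top at about 0.154 m as expected. It is within about 1 mm of the rack's centre line and stands about 19.5 mm out past each cheek.
- **Everything else:** The tins are in their bays. The match tin, the other things on the bench and the pink look-alike appear where they were, and the arm was touching nothing.

**What went wrong or is uncertain:**
- **Missed first grip:** My first try at the left wing closed on air, and the gripper turned freely above the lid. The fingertips really sit about 24 mm above the reported tool position, so I corrected for that from then on.
- **Near a joint limit:** After placing the bar, the last joint reached the end of its range (-2.74 rad) as the arm moved away. I backed it off to -2.44 rad before handing in; I can't tell whether it actually passed the limit.
- **Lids not seen at the end:** The bar hides the wings in the final picture, so the lids being home rests on the force and jaw readings taken while turning them.

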